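Clamp the outlet grille onto the terrarium's vent fan

ROBOT

A 7-joint arm with a two-finger parallel gripper is mounted at the origin on the work surface. World frame = base frame: x ahead of the robot, y to its left, z up, the work surface at z = 0. Lengths are in m, angles in rad, forces in N, time in s.
With the tool pointing down it reaches from about 0.425 to 0.875 m from the base axis. Payload 4.7 kg.
Tool frame: the origin (TCP) lies between the finger pads; the fingertips stand ctrl.tip_reach ahead of it and the grasp point (between the pads) lies 5 mm behind it (ctrl.tip_reach is the distance from the TCP to the fingertips, in m); z points along the fingers, y is the direction in which the jaws open and shut (so a half turn about z gives the same grasp; the last joint's range is limited). The gripper opens to 87 mm and grips with 3 to 60 N. Pads are 19 mm wide; open, the fingers measure 117 mm over their backs; the gripper's body (75 mm by 190 mm) begins 51 mm behind the grasp point.
Start: joints at [-1.129, 0.321, -0.07, 1.45, 0.023, 1.371, -0.057], TCP at [0.27, 0.591, 0.237] pointing down, gripper open.
Joint ranges: [-2.86, 2.86], [-0.3, 2.09], [-1.38, 1.24], [0.06, 2.45], [-1.56, 4.7], [0.09, 2.05], [-2.69, 2.69]. Speed limits (rad/s): [2.57, 2.57, 3.14, 3.14, 3.14, 3.14, 3.14].

INTERFACE

Orientations are given as a rotation vector (axis times angle).
In Python, from bench import ctrl gives the robot as it stands.
- The arm moves only by the shell command python3 -m handwheel 'ROWS' [FORCE]. ROWS is JSON, a list of rows, each a list of 7 numbers: the shift along the tool's x, y, z in mm, then the turn, a rotation vector about the tool's x, y, z in rad, then the gripper's target within -1 to 1 (shut at 1, half-way at 0, fully open at -1). In form: [[dx, dy, dz, ax, ay, az, grip], ...]. A call has 1 to 12 rows; each row is the pose to reach, as a shift and turn from the pose commanded when the call began, along the tool's axes at that moment; what a row does not reach only later rows make up. A row lasts 1/8 s, in which the tool goes at most 62.5 mm and 10.7 degrees, less where a joint would pass 70% of its speed; a pose out of reach is approached as far as the arm can. A call with a gripper value outside its range is refused whole. The fingers move at their own pace and stop on an object; FORCE is the grip in N (left out, the last holds). Time passes only in rows, so rows that repeat a pose let the fingers close. It gives the time, the measured TCP pose, the force and the opening at its end, in the units of the state.
- ctrl.get_state(): the state, without advancing time (a new reading comes with each control period).
- ctrl.get_image(name): name is "scene" or "top"; returns the picture (384x512x3 uint8, red, green, blue); there is no depth.
- ctrl.camera_model(name): a dict with "mtx" (3x3 intrinsics, pixels), "xyz" and "orientation" of the camera in the world. Camera axes: x right, y up, looking along -z (the intrinsics and any distortion apply to the point x, -y, -z); pixel columns grow to the right and rows downward; lengths in m; the calibration is good to about 2 mm. A picture is of the moment at which its call begins. camera_model takes no time and is no camera call.
- ctrl.close_job(): hands the job in, once; it reports no verdict.
The state is a dict: "time": time; "joint_positions": joint angles; "qd": joint speeds; "joint_torque": joint torques, N m; "position": TCP position; "tool_rot": TCP orientation; "ft_force": force on the tool from outside, world axes, zero at the start; "torque": the same for the moment, N m; "grip_width": opening from 0.0 (shut) to 1.0 (fully open).
Only numpy, scipy, OpenCV 4.12 (cv2) and the standard library are available. Lean on these libraries where they do the work, as an engineer would, in place of code of your own. Each camera call takes 0.05 s, during which the arm holds its last target.

TASK

Fit the loose white outlet grille back onto the slanted vent fan: lay its round flange flat against the fan's flange, down in the lower half of the clamp ring, with its tube in the yoke. Then swing the hinged upper half of the clamp over both flanges, and push the red cam lever all the way over until it lies along the tube and has drawn the clamp fully shut. Let go, and leave the other things on the board where they stand.

Things in the scene. Friction and masses are not known exactly. Their poses are not given: they have to be found in the camera images.
- grille: Loose white outlet grille, 0.28 kg: tube of 50 mm diameter, with a round flange (76 mm diameter) at one end and a square louvre (76 x 76 mm) at the other. Origin: centre of the flange's end face. x runs along the tube: flange 0 to 6 mm, bare tube to 142 mm, louvre 142 to 154 mm. It starts lying level on the board, its axis 38 mm up, z up, louvre away from the robot.
- grille_mid (a point): Point on the grille's axis halfway along the bare tube, 74 mm from the flange's face, near its balance point. Axes as grille.
- fan_outlet: Fixed dark vent fan on a stand. Origin: centre of its flange's end face, 150 mm above the board. x: the fan's axis, out of the fan, away from the robot, rising 35 degrees; y level, to the left; z square to the axis, up. Flange 76 mm diameter, x -6 to 0 mm; fan body 100 mm diameter, x -128 to -52. With the grille home its origin and axes agree with these within 4 mm.
- slot (a point): Bottom of the fixed lower clamp half (a half ring below the fan's axis, inside radius 38.5, outside 45 mm), 38.5 mm under the axis; axes as fan_outlet. The grille's 6 mm flange goes down (towards -z) between the fan flange's face at x = 0 and the half ring's front cheek at x = 10 to 13 mm (inside radius 33 mm), values in fan_outlet's frame.
- yoke (a point): Point on the fan's axis over the zinc V yoke that carries the grille's tube from below; x = 105 mm in fan_outlet's frame, the yoke being 12 mm long along x.
- clamp (a joint): Upper half of the steel clamp ring, 22 mm wide. rad: 0 = shut, ring whole; grows as its free end lifts up and over to the left, to 2.2. Starts at 1.75 to 2.0. Stiff hinge (0.08 N m): stays where left. Its rubber lining meets the flange near 0.04; pressed shut (10 N at the lug) and let go it springs back to 0.02 to 0.035; the cam draws it below 0.01. The cam can catch its stud below 0.055.
- clamp_hinge (a point): Middle of the clamp's hinge line, at y = 50 mm in fan_outlet's frame; the line runs along the fan's x. Axes turn with the clamp and are those of fan_outlet at joint value 0. In these axes the half ring (outside radius 45 mm) is centred at y = -50, covers x = -9 to 13 mm and bulges to +z.
- clamp_lug (a point): Centre of the outer face of the flat lug at the clamp's free end: in clamp_hinge's axes x = 2, y = -110, z = 11 mm; the lug spans y = -91 to -123 mm and is 6 mm thick. Push here to swing and press the clamp shut. The headed stud sticks out of its other face. Axes as clamp_hinge.
- cam_lever (a joint): Red cam lever right of the clamp. rad: 0 = open, lever standing up along the fan's z but 10 degrees back to -x, the cam's slot gaping for the stud; grows as the lever is pushed over towards the fan's +x, to the stop at 1.745, lying along the tube. Starts at 0 to 0.15, stays where left (0.05 N m); drawing the stud takes a few N at its end. Keep it open until the clamp is shut.
- cam_axis (a point): Point on the lever's turning line, which runs along the fan's y: x = 2, y = -62, z = -24 mm in fan_outlet's frame. Axes turn with the lever and are those of fan_outlet at joint value 0.
- lever_end (a point): Free end of the red lever, 80 mm from its turning line, at y = -90 mm in fan_outlet's frame, mid width. The lever's last 42 mm are 12 mm thick and 16 mm wide (along y). Axes as cam_axis.
- pot: Bystander: terracotta pot with a plant, 92 mm diameter, 74 mm high (leaves to 140 mm). Origin under its centre.
- mister: Bystander: blue-green spray bottle, 68 mm diameter, 186 mm high. Origin under its centre.
- rod_stand: Bystander: steel disc of 72 mm diameter with an upright rod, 165 mm high. Origin under its centre.
- driver: Bystander: screwdriver, 190 mm long, lying. Origin near its middle.
- gauge: Bystander: round black dial gauge, 72 mm diameter, standing 80 mm high. Origin under its centre.
- angle: Bystander: perforated zinc angle bracket, 100 mm long, 55 mm high. Origin near its middle, on the board.
Things that resemble listed ones, but are neither listed nor needed, are in the scene too. What is shaped like the grille but yellow is not meant.

How it is judged:
By the outcome, as a careful person would: the job done as asked, in the order asked, and still so for the second after the job is handed in, with the robot touching nothing.
It also fails if it takes over 69 s, if anything falls off the work surface, if the arm or the gripper's body presses on something with over 40 N, if the wrist force passes 120 N, or if a joint passes its speed limit or range.

## Working session

There is one attempt and no reset: what is moved stays moved. The work goes in short steps, Python scripts to look and compute and a shell command to move; the robot and the scene stay as the last step left them, time stands still between calls to the robot, and variables do not carry over. Pictures are saved under pics/ and viewed, and the job is handed in when it is done.

```bash
ls; mkdir -p pics; python3 - <<'E'
from bench import ctrl
import cv2
for n in ("scene","top"):
    im=ctrl.get_image(n); cv2.imwrite(f"pics/{n}0.png",im[:,:,::-1]); print(n,ctrl.camera_model(n))
print(ctrl.get_state(),ctrl.tip_reach)
E
```

```text
pics
scene {'mtx': array([[377.11994936,   0.        , 261.57465168],
       [  0.        , 377.11994936, 185.86723147],
       [  0.        ,   0.        ,   1.        ]]), 'xyz': array([ 0.84545787, -0.56339294,  1.10053161]), 'orientation': array([0.51956829, 0.14576713, 0.54694619])}
top {'mtx': array([[461.22540023,   0.        , 251.09386181],
       [  0.        , 461.22540023, 194.95902583],
       [  0.        ,   0.        ,   1.        ]]), 'xyz': array([ 0.29576057, -0.05857527,  1.42242949]), 'orientation': array([ 0.12561209, -0.13650406, -1.59363174])}
{'time': 0.1, 'joint_positions': array([-1.12891011,  0.32174156, -0.07009366,  1.45153942,  0.0226297 ,
        1.3707959 , -0.05690199]), 'qd': array([ 7.08825415e-04, -9.84185183e-04, -7.05265019e-04, -3.22252927e-03,
       -1.04446257e-03,  1.23168307e-03, -9.17453934e-05]), 'joint_torque': array([-7.00088094e-04, -4.92568016e+01, -4.06004721e-01, -3.13399816e+01,
       -6.40825205e-02,  3.93620844e-02,  7.55958786e-05]), 'position': array([0.26951198, 0.5909824 , 0.23558251]), 'tool_rot': array([-6.66739718e-01, -3.06977631e+00,  2.63849535e-03]), 'ft_force': array([-0.06054856,  0.14867492, -0.02081402]), 'torque': array([-0.01703993,  0.022172  ,  0.0142813 ]), 'grip_width': 1.0025436259188134} 0.014
```

View pics/scene0.png

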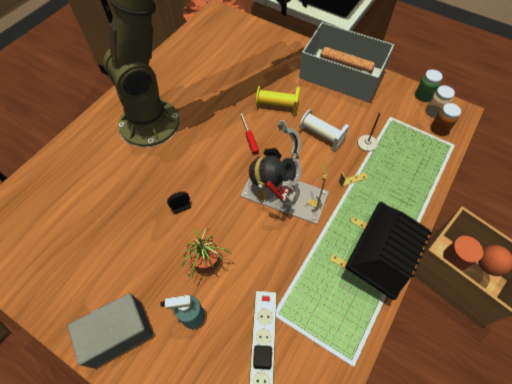

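View pics/top0.png

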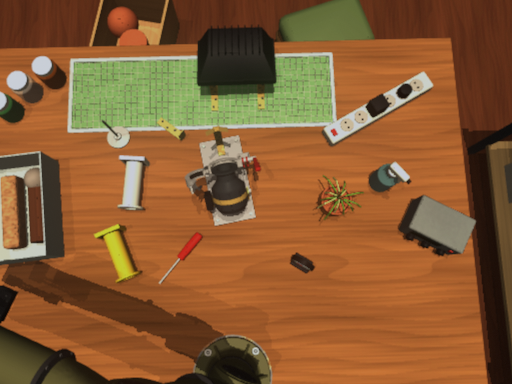

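```bash
cat > h.py <<'E'
import numpy as np, cv2
from scipy.spatial.transform import Rotation as R
from bench import ctrl
def cam(n):
    m=ctrl.camera_model(n); return m['mtx'],np.array(m['xyz']),R.from_rotvec(m['orientation'])
def proj(n,P):
    K,c,r=cam(n); p=r.inv().apply(np.atleast_2d(P)-c); p=p*[1,-1,-1]; q=p@K.T; return q[:,:2]/q[:,2:]
def ray(n,uv):
    K,c,r=cam(n); d=np.linalg.inv(K)@[uv[0],uv[1],1]; d=r.apply(d*[1,-1,-1]); return c,d/np.linalg.norm(d)
def plane(n,uv,z):
    c,d=ray(n,uv); return c+d*(z-c[2])/d[2]
def tri(uvs,uvt):
    c1,d1=ray('scene',uvs); c2,d2=ray('top',uvt)
    A=np.stack([d1,-d2],1); s=np.linalg.lstsq(A,c2-c1,rcond=None)[0]
    a=c1+d1*s[0]; b=c2+d2*s[1]; return (a+b)/2,np.linalg.norm(a-b)
def crop(n,x0,y0,x1,y1,f,out,im=None):
    if im is None: im=ctrl.get_image(n)[:,:,::-1]
    c=cv2.resize(im[y0:y1,x0:x1],None,fx=f,fy=f,interpolation=cv2.INTER_CUBIC); cv2.imwrite(out,c)
E
python3 - <<'E'
from h import *
crop('top',90,120,270,225,4.4,'pics/t1.png',cv2.imread('pics/top0.png'))
crop('scene',230,80,390,225,4,'pics/s1.png',cv2.imread('pics/scene0.png'))
E
```

```text
(no output)
```

View pics/t1.png

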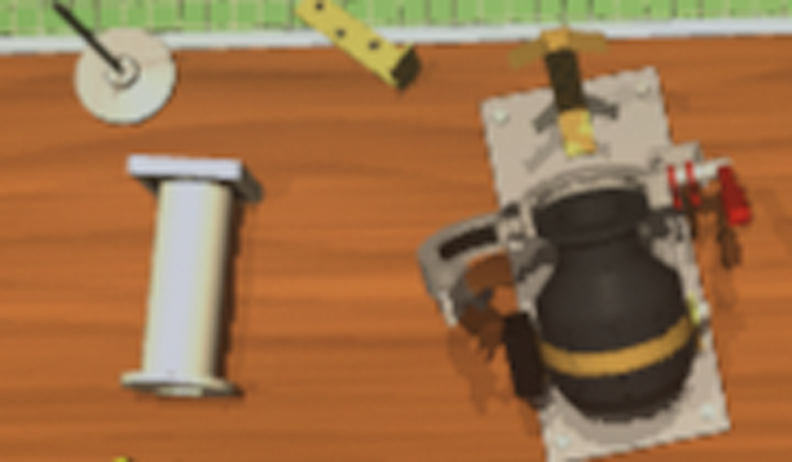

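View pics/s1.png

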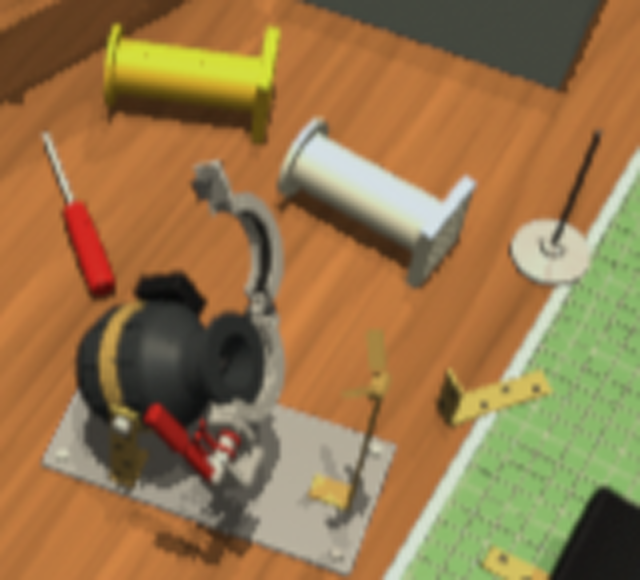

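```bash
python3 - <<'E'
from h import *
crop('top',180,120,270,225,8,'pics/t2.png',cv2.imread('pics/top0.png')[:195])
crop('scene',235,115,335,225,7,'pics/s2.png',cv2.imread('pics/scene0.png')[:200])
im=cv2.imread('pics/top0.png'); hsv=cv2.cvtColor(im,cv2.COLOR_BGR2HSV)
m=(hsv[:,:,1]<60)&(hsv[:,:,2]>120); m[:, :112]=0; m[:,155:]=0; m[:150]=0;m[220:]=0
for y in range(150,220):
    x=np.where(m[y])[0]
    if len(x): print(y,x.min(),x.max(),len(x))
E
```

```text
155 120 123 4
156 119 142 24
157 119 144 26
158 119 144 26
159 120 144 25
160 131 143 12
161 127 137 11
162 127 139 13
163 127 139 13
164 127 139 13
165 127 139 13
166 127 139 13
167 127 139 13
168 126 138 13
169 126 138 13
170 126 138 13
171 126 138 13
172 126 138 13
173 126 138 13
174 126 138 13
175 126 138 13
176 126 138 13
177 125 137 13
178 125 137 13
179 125 137 13
180 125 137 13
181 125 137 13
182 125 137 13
183 125 137 13
184 125 137 13
185 125 137 13
186 125 136 12
187 124 136 13
188 124 136 13
189 124 136 13
190 124 136 13
191 124 136 13
192 124 136 13
193 124 136 13
194 124 136 13
195 124 136 13
196 124 135 12
197 123 135 13
198 123 135 13
199 123 135 13
200 123 135 13
201 123 135 13
202 123 135 13
203 123 135 13
204 122 135 14
205 119 136 18
206 119 137 19
207 129 136 8
208 128 135 8
209 129 134 6
```

View pics/t2.png

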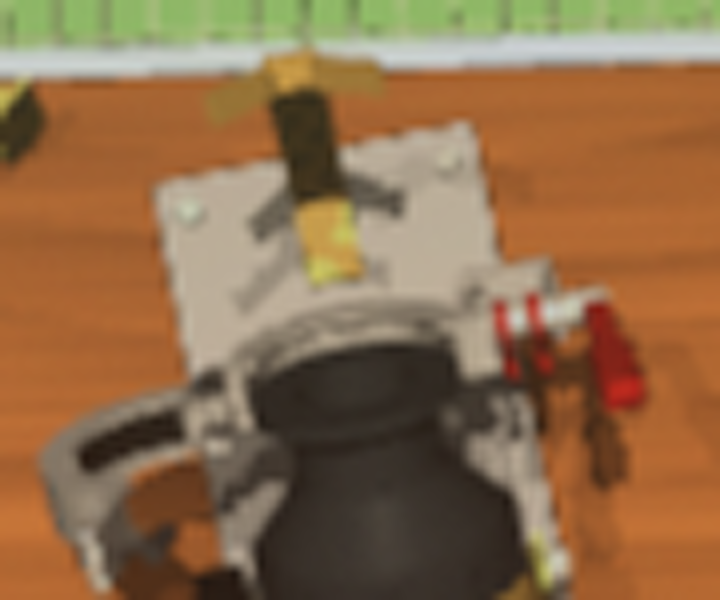

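View pics/s2.png

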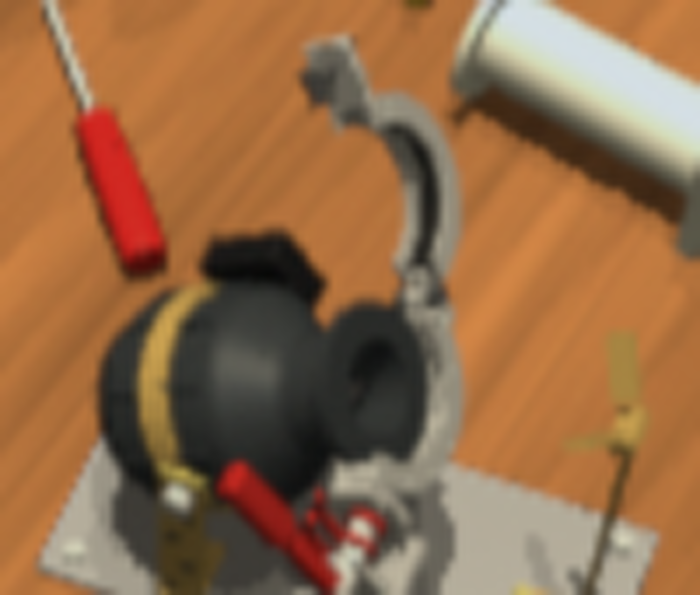

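```bash
cat >> h.py <<'E'
def fanR(psi):
    return R.from_euler('z',psi)*R.from_euler('y',-np.radians(35))
E
python3 - <<'E'
from h import *
for z in (0.004,0.01):
    P=[plane('top',p,z)[:2] for p in [(203.5,146.25),(236.5,140),(217.3,220),(250.7,213.2)]]
    P=np.array(P); print(P.round(4)); 
    a=P[0]-P[2];b=P[1]-P[3];c=P[0]-P[1];d=P[2]-P[3]
    print([np.degrees(np.arctan2(v[1],v[0])) for v in (a,b)],[np.degrees(np.arctan2(-v[0],v[1])) for v in(c,d)],P.mean(0))
f=(288.6,169.6)
print('O z=.15',plane('scene',f,.15))
for t in [(224.4,163.1)]: print('rim top', plane('top',t,.15+.038*np.cos(np.radians(35))))
# yoke plate bits: fan flange sides
print([plane('top',(180+u/8,120+v/8),.15) for u,v in((250,380),(458,355))])
# grille
ax=[plane('top',(u,v),.038) for u,v in((131+.5+2,163),(124+6.0,200))]
print(ax, np.degrees(np.arctan2(ax[0][1]-ax[1][1],ax[0][0]-ax[1][0])))
print('flange top', plane('top',(127.9,204.5),.076),'louvre top',plane('top',(131.8,155.5),.076),plane('top',(131.8,159.5),.076))
E
```

```text
[[ 0.6943  0.075 ]
 [ 0.7121 -0.0301]
 [ 0.458   0.0348]
 [ 0.4764 -0.0689]]
[np.float64(9.65482365315141), np.float64(9.348002453706064)] [np.float64(9.613655514511926), np.float64(10.060732117315451)] [0.58523585 0.00272578]
[[ 0.6927  0.0745]
 [ 0.7104 -0.0302]
 [ 0.4573  0.0344]
 [ 0.4757 -0.0688]]
[np.float64(9.654823653151402), np.float64(9.348002453706068)] [np.float64(9.613655514511844), np.float64(10.060732117315446)] [0.58401136 0.00246648]
O z=.15 [0.58935705 0.00456802 0.15      ]
rim top [0.59505377 0.00119661 0.18112778]
[array([0.59078134, 0.04004106, 0.15      ]), array([ 0.5979099 , -0.03356394,  0.15      ])]
[array([0.63718526, 0.28750159, 0.038     ]), array([0.52219494, 0.29638899, 0.038     ])] -4.419501937923012
flange top [0.5027143  0.29260636 0.076     ] louvre top [0.65104412 0.28343777 0.076     ] [0.63870953 0.28324659 0.076     ]
```

```bash
cat >> h.py <<'E'
def ov(O,psi,cl,lv,tag,imt,ims):
    F=fanR(psi); th=np.linspace(0,2*np.pi,37)
    sets=[(np.c_[0*th,38*np.cos(th),38*np.sin(th)],(0,255,0)),(np.c_[0*th+105,0*th,0*th],(255,255,0)),
          (np.c_[0*th-90,50*np.cos(th),50*np.sin(th)],(255,0,255))]
    t2=th[:19]; C=R.from_euler('x',-cl)  # lifting: free end (-y) rises => rot about -x
    for x in(-9,13): sets.append((C.apply(np.c_[0*t2+x,-50+45*np.cos(t2),45*np.sin(t2)])+[0,50,0],(0,255,255)))
    sets.append((C.apply([[2,-91,11],[2,-123,11]])+[0,50,0],(0,128,255)))
    L=R.from_euler('y',-np.radians(10)+lv); sets.append((L.apply([[0,0,0],[0,0,80]])+[2,-90,-24],(255,0,0)))
    sets.append((np.array([[2,-62,-24],[2,-90,-24.]]),(255,0,0)))
    out=[]
    for n,im,(x0,y0,x1,y1,f) in(('top',imt,(180,120,270,225,6)),('scene',ims,(235,110,335,225,5))):
        c=cv2.resize(im[y0:y1,x0:x1],None,fx=f,fy=f,interpolation=cv2.INTER_CUBIC)
        for s,col in sets:
            p=proj(n,O+F.apply(s/1000)); q=((p+.5-[x0,y0])*f).astype(int)
            cv2.polylines(c,[q.reshape(-1,1,2)],False,col,1)
            if np.ptp(q,0).max()==0: cv2.circle(c,tuple(int(v) for v in q[0]),4,col,-1)
        cv2.imwrite(f'pics/{tag}_{n}.png',c)
E
python3 - <<'E'
from h import *
ov(np.array([.600,.004,.150]),np.radians(9.65),1.9,.1,'ov1',cv2.imread('pics/top0.png'),cv2.imread('pics/scene0.png'))
E
```

```text
(no output)
```

View pics/ov1_top.png

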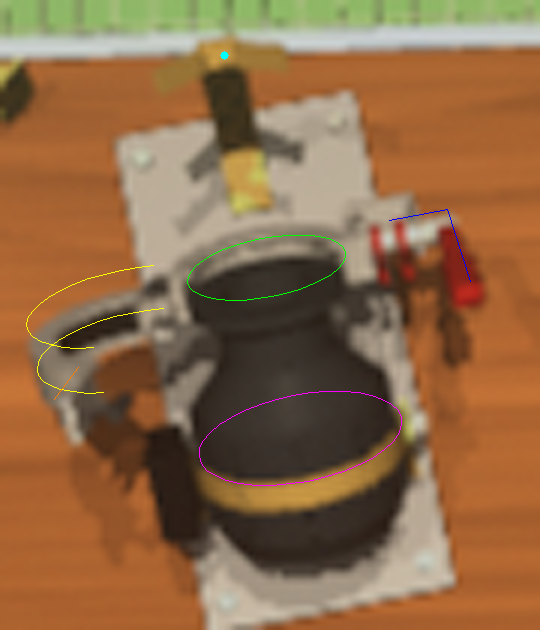

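View pics/ov1_scene.png

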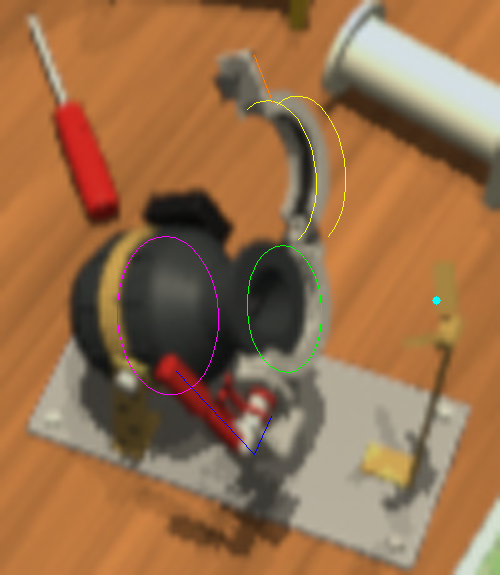

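```bash
python3 - <<'E'
from h import *
ov(np.array([.591,.004,.150]),np.radians(9.65),1.87,.05,'ov2',cv2.imread('pics/top0.png'),cv2.imread('pics/scene0.png'))
E
```

```text
(no output)
```

View pics/ov2_top.png

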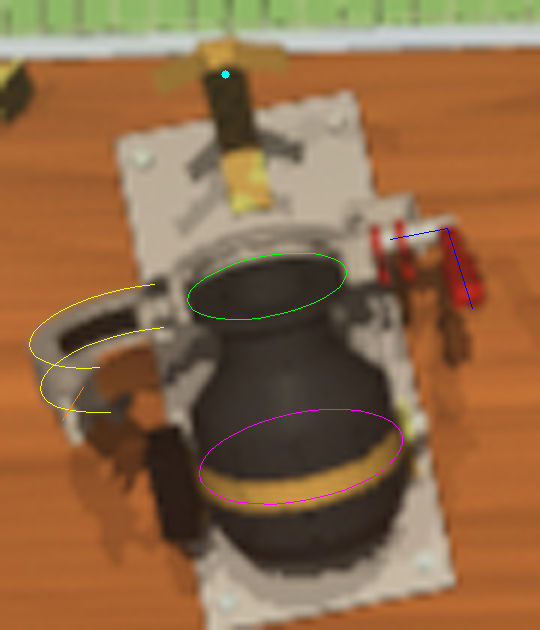

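View pics/ov2_scene.png

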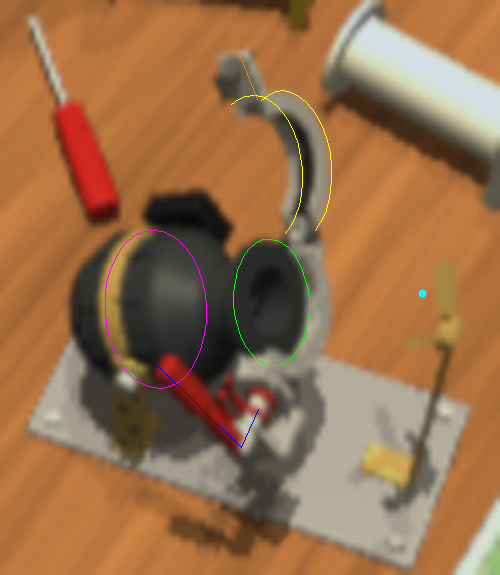

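```bash
python3 - <<'E'
from h import *
im=cv2.imread('pics/top0.png')
crop('top',110,145,155,217,8,'pics/g_t.png',im)
crop('scene',295,100,355,160,8,'pics/g_s.png',cv2.imread('pics/scene0.png'))
for y in (165,180,195): print(y,[tuple(int(a) for a in im[y,x]) for x in range(134,146)])
E
```

```text
165 [(211, 204, 201), (203, 204, 200), (193, 204, 200), (183, 204, 200), (170, 202, 201), (152, 187, 195), (129, 160, 175), (101, 126, 140), (61, 81, 93), (31, 46, 62), (33, 48, 63), (38, 53, 68)]
180 [(198, 204, 201), (187, 203, 200), (176, 204, 201), (160, 195, 199), (139, 173, 188), (115, 144, 159), (79, 101, 115), (40, 56, 77), (27, 45, 74), (37, 70, 122), (50, 98, 169), (50, 98, 168)]
195 [(180, 204, 201), (167, 199, 201), (149, 184, 194), (126, 158, 173), (98, 124, 139), (62, 81, 97), (29, 47, 71), (24, 42, 70), (35, 68, 119), (47, 94, 164), (47, 95, 165), (48, 96, 167)]
```

View pics/g_t.png

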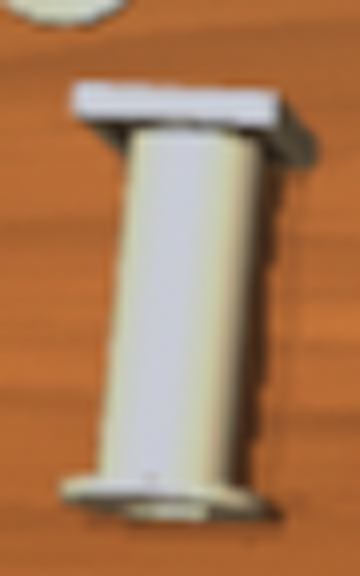

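View pics/g_s.png

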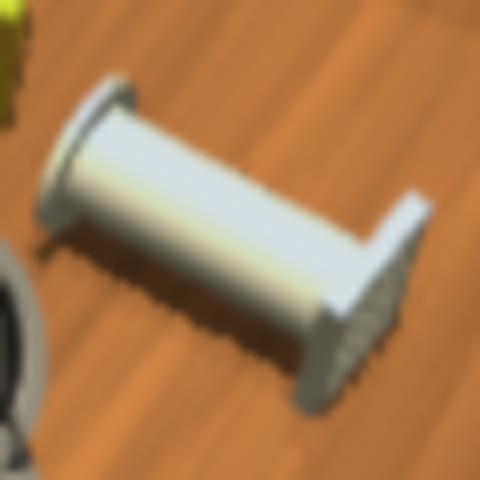

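```bash
python3 - <<'E'
from h import *
a=plane('top',(134.75,165.5),.038);b=plane('top',(131.9,195.5),.038); d=a-b
print(a,b,np.degrees(np.arctan2(d[1],d[0])))
print('louv',plane('top',(132,155.6),.076),plane('top',(132.2,159.9),.076))
p=plane('top',(131.2,207.5),.038); print('flange ctr mid x=3',p)
for yaw in np.radians([-4.4]):
  g0=np.array([.505,.2915,.038]); 
  F=R.from_euler('z',yaw); th=np.linspace(0,2*np.pi,37)
  S=[np.c_[0*th+x,r*np.cos(th),r*np.sin(th)] for x,r in((0,38),(6,38),(6,25),(142,25))]+[np.array([[x,-38,-38],[x,38,-38],[x,38,38],[x,-38,38],[x,-38,-38]]) for x in(142,154)]
  for n,f0,(x0,y0,x1,y1) in(('top','pics/top0.png',(110,145,160,217)),('scene','pics/scene0.png',(290,95,360,165))):
    c=cv2.resize(cv2.imread(f0)[y0:y1,x0:x1],None,fx=8,fy=8,interpolation=cv2.INTER_CUBIC)
    for s in S:
      q=((proj(n,g0+F.apply(s/1000))+.5-[x0,y0])*8).astype(int); cv2.polylines(c,[q.reshape(-1,1,2)],False,(0,0,255),1)
    cv2.imwrite(f'pics/go_{n}.png',c)
E
```

```text
[0.62919749 0.28354884 0.038     ] [0.53589607 0.2908469  0.038     ] -4.47258296315241
louv [0.65071969 0.28283403 0.076     ] [0.63744684 0.28203149 0.076     ]
flange ctr mid x=3 [0.49910901 0.2923922  0.038     ]
```

View pics/go_top.png

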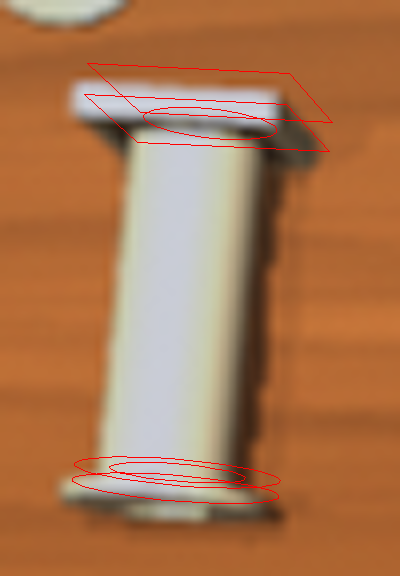

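View pics/go_scene.png

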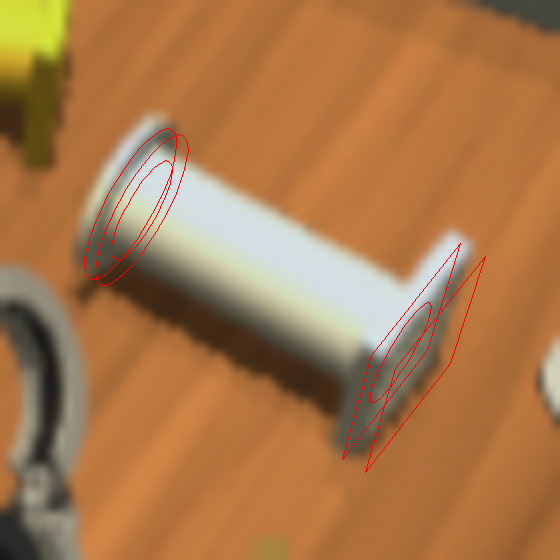

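```bash
cat >> h.py <<'E'
O=np.array([.592,.0035,.150]); PSI=np.radians(9.65)
T0=R.from_matrix(np.diag([-1.,1.,-1.]))   # tool axes in fan/grille axes: x=-x,y=y,z=-z
def toolR(base,tilt=0):  # tilt>0: body leans to fan +y (left)
    return base*R.from_euler('x',-tilt)*T0 if tilt else base*T0
def rel(P,Rt):
    s=ctrl.get_state(); Rc=R.from_rotvec(s['tool_rot'])
    d=Rc.inv().apply(np.array(P)-s['position'])*1000; w=(Rc.inv()*Rt).as_rotvec()
    print('t',round(s['time'],2),'shift',d.round(1),'turn',w.round(3),'deg',np.degrees(np.linalg.norm(w)).round(1)); return d,w
def fan(p,tilt=0):  # p: TCP in fan frame mm
    F=fanR(PSI); return rel(O+F.apply(np.array(p)/1000.),toolR(F,tilt))
def st():
    s=ctrl.get_state(); F=fanR(PSI)
    print('t',round(s['time'],2),'pos',s['position'].round(4),'fan',(F.inv().apply(s['position']-O)*1000).round(1),'rot in fan',(( toolR(F).inv()*R.from_rotvec(s['tool_rot'])).as_rotvec()).round(3),'f',s['ft_force'].round(1),'fFan',F.inv().apply(s['ft_force']).round(1),'grip',round(float(s['grip_width']),3),'q',s['joint_positions'].round(2))
E
python3 - <<'E'
from h import *
G=R.from_euler('z',np.radians(-4.4))
rel([.571,.289,.20],toolR(G)); 
E
```

```text
t 0.1 shift [-399.6 -149.7   35.9] turn [-0.002 -0.    -0.351] deg 20.1
```

```bash
python3 -m handwheel '[[-55,-20,5,0,0,-0.04,-1],[-110,-40,10,0,0,-0.09,-1],[-165,-60,15,0,0,-0.14,-1],[-215,-80,20,0,0,-0.19,-1],[-265,-100,25,0,0,-0.24,-1],[-315,-118,30,0,0,-0.3,-1],[-360,-135,33,0,0,-0.35,-1],[-400,-150,36,0,0,-0.351,-1],[-400,-150,36,0,0,-0.351,-1],[-400,-150,36,0,0,-0.351,-1]]' 30; python3 - <<'E'
from h import *
st(); rel([.571,.289,.033],toolR(R.from_euler('z',np.radians(-4.4))))
crop('top',90,120,250,220,5,'pics/a1.png')
crop('scene',260,60,380,170,5,'pics/a2.png')
E
```

```text
time: 1.35
position: [0.5708, 0.2896, 0.2001]
tool_rot: [-0.12, -3.138, -0.001]
ft_force: [-0.0, 0.2, 0.5]
grip_width: 1.0
t 1.35 pos [0.5708 0.2896 0.2001] fan [ 50.8 285.6  25.5] rot in fan [0.074 0.609 0.237] f [-0.   0.2  0.5] fFan [0.3 0.2 0.4] grip 1.0 q [-0.6   0.32  0.12  1.53 -0.04  1.3   1.01]
t 1.35 shift [ -0.5  -0.6 167.1] turn [ 0.    -0.001  0.   ] deg 0.1
```

View pics/a1.png

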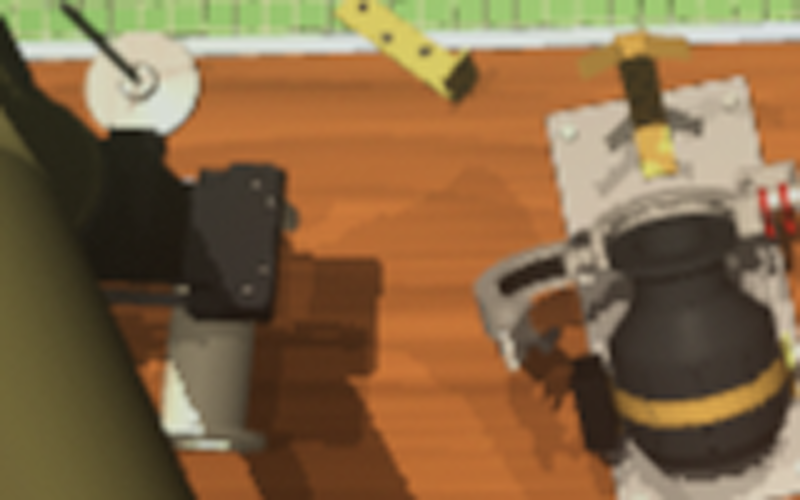

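View pics/a2.png

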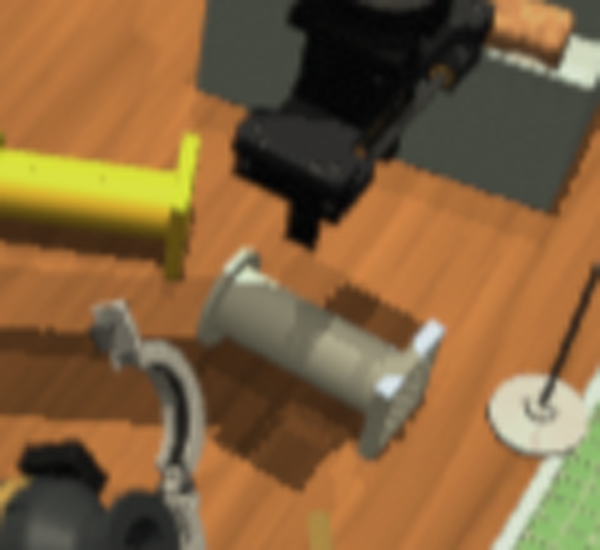

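```bash
python3 -m handwheel '[[0,0,50,0,0,0,-1],[0,0,100,0,0,0,-1],[0,0,140,0,0,0,-1],[0,0,160,0,0,0,-1],[0,0,167,0,0,0,-1],[0,0,167,0,0,0,-1],[0,0,167,0,0,0,1],[0,0,167,0,0,0,1],[0,0,167,0,0,0,1],[0,0,167,0,0,0,1],[0,0,167,0,0,0,1]]' 30; python3 - <<'E'
from h import *
st()
crop('scene',260,60,380,170,5,'pics/b2.png')
E
```

```text
time: 2.82
position: [0.5715, 0.2897, 0.0339]
tool_rot: [0.12, 3.139, 0.001]
ft_force: [-0.3, 1.5, 0.5]
grip_width: 0.567
t 2.83 pos [0.5715 0.2897 0.0339] fan [ -43.9  285.6 -111. ] rot in fan [0.074 0.607 0.237] f [-0.3  1.5  0.5] fFan [0.3 1.6 0.5] grip 0.567 q [-0.6   0.46  0.11  1.69 -0.06  0.99  1.03]
```

View pics/b2.png

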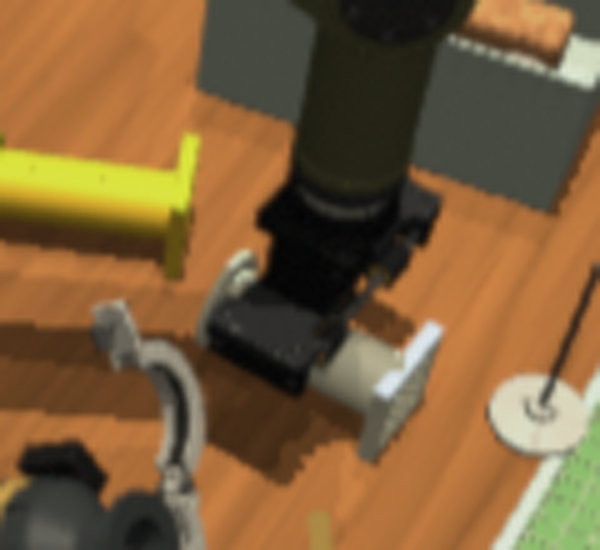

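```bash
python3 -m handwheel '[[0,0,-15,0,0,0,1],[0,0,-50,0,0,0,1],[0,0,-100,0,0,0,1],[0,0,-150,0,0,0,1],[0,0,-200,0,0,0,1],[0,0,-240,0,0,0,1],[0,0,-270,0,0,0,1],[0,0,-270,0,0,0,1]]'; python3 - <<'E'
from h import *
st(); fan([114,0,115])
E
```

```text
time: 3.88
position: [0.5724, 0.289, 0.3067]
tool_rot: [0.121, 3.135, 0.004]
ft_force: [0.9, -0.1, -3.4]
grip_width: 0.566
t 3.88 pos [0.5724 0.289  0.3067] fan [113.3 284.7 112. ] rot in fan [0.073 0.603 0.239] f [ 0.9 -0.1 -3.4] fFan [-1.2 -0.3 -3.3] grip 0.566 q [-0.61  0.27  0.13  1.37 -0.03  1.49  1.01]
t 3.88 shift [ -68.2 -276.4   -3.3] turn [-0.073 -0.603 -0.239] deg 37.4
```

```bash
python3 -m handwheel '[[-9,-35,0,-0.009,-0.075,-0.03,1],[-17,-69,0,-0.018,-0.15,-0.06,1],[-26,-104,-1,-0.027,-0.226,-0.09,1],[-34,-138,-1,-0.037,-0.3,-0.12,1],[-43,-173,-2,-0.046,-0.377,-0.15,1],[-51,-207,-2,-0.055,-0.452,-0.18,1],[-60,-242,-3,-0.064,-0.528,-0.21,1],[-68,-276,-3,-0.073,-0.603,-0.239,1],[-68,-276,-3,-0.073,-0.603,-0.239,1],[-68,-276,-3,-0.073,-0.603,-0.239,1]]'; python3 - <<'E'
from h import *
st(); fan([78,0,60])
t=ctrl.get_image('top')[:,:,::-1]; s=ctrl.get_image('scene')[:,:,::-1]
cv2.imwrite('pics/c_t.png',t); cv2.imwrite('pics/c_s.png',s)
crop('top',170,70,290,225,4,'pics/c1.png',t); crop('scene',235,80,375,220,5,'pics/c2.png',s)
E
```

```text
time: 5.12
position: [0.6168, 0.009, 0.3044]
tool_rot: [-0.215, 2.532, 0.066]
ft_force: [0.6, 0.2, -2.9]
grip_width: 0.564
t 5.12 pos [0.6168 0.009  0.3044] fan [109.3   1.3 112. ] rot in fan [ 0.     0.009 -0.001] f [ 0.6  0.2 -2.9] fFan [-1.2  0.1 -2.7] grip 0.564 q [-0.41 -0.21  0.36  1.98 -0.    0.76  1.7 ]
t 5.12 shift [30.9 -1.2 52.2] turn [-0.    -0.009  0.001] deg 0.5
```

View pics/c1.png

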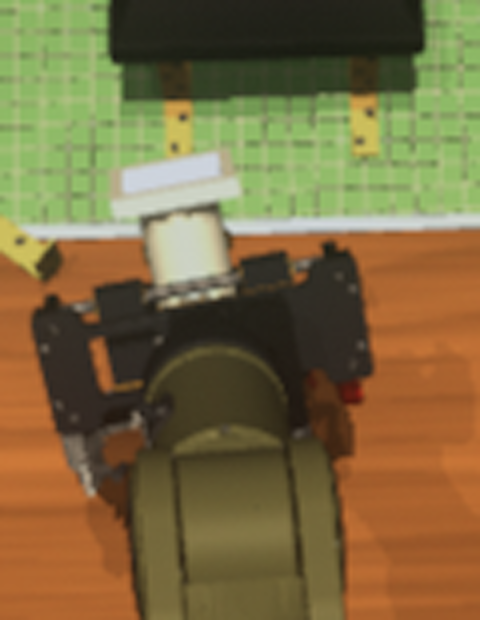

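View pics/c2.png

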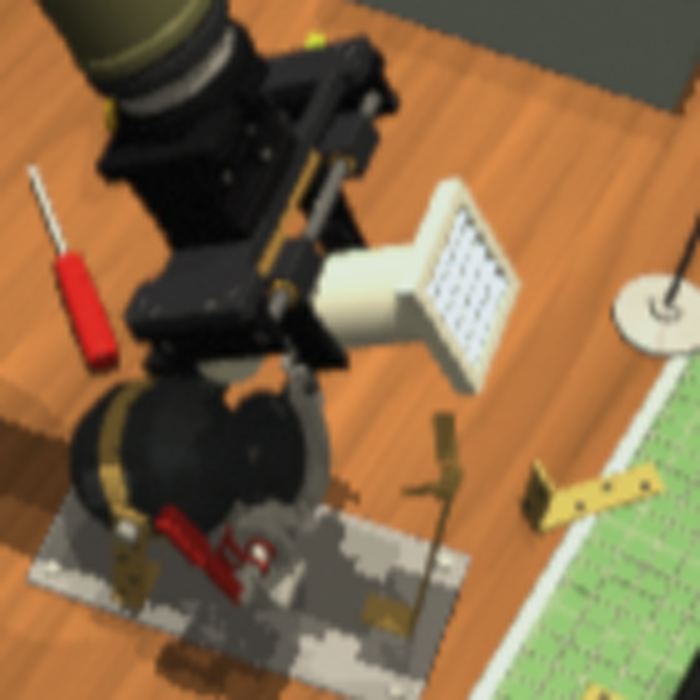

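```bash
python3 - <<'E'
from h import *
F=fanR(PSI)
for x in (154,148,160):
    b=np.array([109.3-74.5+x,1.3,116.1])
    pts=[b+[0,y,z] for y,z in((0,0),(38,38),(-38,38),(-38,-38),(38,-38))]
    p=proj('scene',O+F.apply(np.array(pts)/1000)); print(x,((p-[235,80]+.5)*5).round(0).tolist())
    p=proj('top',O+F.apply(np.array(pts)/1000)); print('  top',((p-[170,70]+.5)*4).round(0).tolist())
E
```

```text
154 [[467.0, 287.0], [458.0, 178.0], [410.0, 291.0], [477.0, 394.0], [520.0, 283.0]]
  top [[172.0, 174.0], [111.0, 203.0], [238.0, 179.0], [229.0, 147.0], [109.0, 170.0]]
148 [[457.0, 288.0], [447.0, 180.0], [399.0, 292.0], [466.0, 395.0], [510.0, 284.0]]
  top [[174.0, 184.0], [113.0, 213.0], [240.0, 189.0], [231.0, 156.0], [111.0, 179.0]]
160 [[478.0, 286.0], [468.0, 176.0], [421.0, 290.0], [487.0, 393.0], [530.0, 282.0]]
  top [[170.0, 165.0], [109.0, 193.0], [236.0, 169.0], [228.0, 138.0], [107.0, 160.0]]
```

```bash
python3 - <<'E'
from h import *
fan([90,0,50]);fan([77,0,42])
E
```

```text
t 5.22 shift [20.3 -2.2 62.4] turn [ 0.    -0.007  0.003] deg 0.4
t 5.22 shift [33.3 -2.1 70.5] turn [ 0.    -0.007  0.003] deg 0.4
```

```bash
python3 -m handwheel '[[2,0,15,0,-0.003,0.001,1],[8,-1,30,0,-0.006,0.002,1],[14,-2,45,0,-0.007,0.003,1],[20,-2,60,0,-0.007,0.003,1],[27,-2,66,0,-0.007,0.003,1],[33,-2,70,0,-0.007,0.003,1],[33,-2,70,0,-0.007,0.003,1],[33,-2,70,0,-0.007,0.003,1]]'; python3 - <<'E'
from h import *
st(); fan([76.5,0,20])
t=ctrl.get_image('top')[:,:,::-1]; s=ctrl.get_image('scene')[:,:,::-1]
crop('top',170,70,290,225,4,'pics/d1.png',t); crop('scene',245,110,335,220,7,'pics/d2.png',s)
F=fanR(PSI)
E
```

```text
time: 6.22
position: [0.6314, 0.0086, 0.2312]
tool_rot: [-0.21, 2.52, 0.067]
ft_force: [0.9, 0.3, -2.8]
grip_width: 0.568
t 6.22 pos [0.6314 0.0086 0.2312] fan [79.1 -1.6 43.8] rot in fan [ 0.001 -0.004  0.002] f [ 0.9  0.3 -2.8] fFan [-0.9  0.1 -2.8] grip 0.568 q [-0.43 -0.12  0.4   2.07 -0.07  0.58  1.77]
t 6.22 shift [ 2.7  1.6 23.8] turn [-0.001  0.004 -0.002] deg 0.2
```

View pics/d2.png

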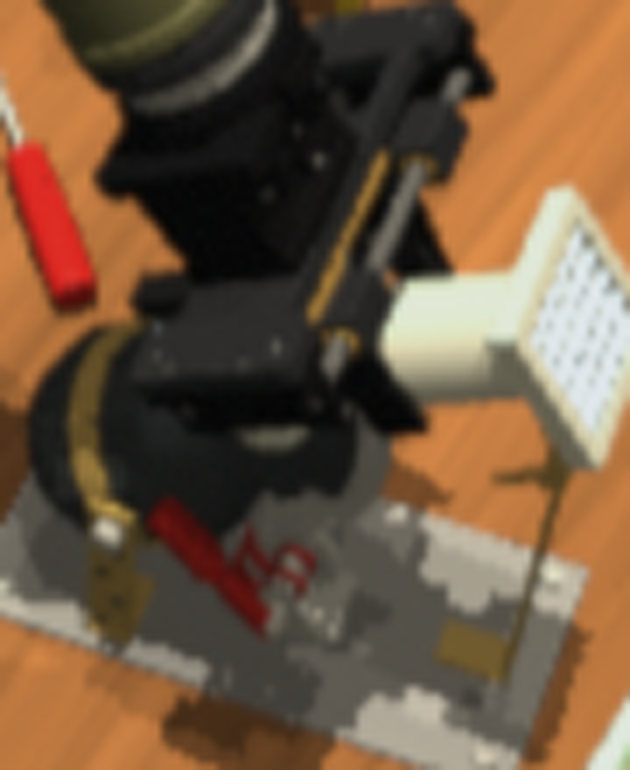

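```bash
python3 -m handwheel '[[2.5,1.6,6,0,0.004,-0.002,1],[2.5,1.6,12,0,0.004,-0.002,1],[2.5,1.6,18,0,0.004,-0.002,1],[2.5,1.6,24,0,0.004,-0.002,1],[2.5,1.6,24,0,0.004,-0.002,1]]'; python3 - <<'E'
from h import *
st(); 
E
```

```text
time: 6.95
position: [0.6422, 0.0122, 0.2082]
tool_rot: [-0.214, 2.526, 0.065]
ft_force: [-0.5, 0.4, -3.0]
grip_width: 0.57
t 6.95 pos [0.6422 0.0122 0.2082] fan [75.1  0.2 18.5] rot in fan [ 0.001  0.003 -0.001] f [-0.5  0.4 -3. ] fFan [-2.   0.5 -2.2] grip 0.57 q [-0.44 -0.07  0.41  2.07 -0.11  0.54  1.8 ]
```

```bash
python3 -m handwheel '[[-1.5,0,4,0,0,0,1],[-1.5,0,8,0,0,0,1],[-1.5,0,12,0,0,0,1],[-1.5,0,12,0,0,0,1]]'; python3 - <<'E'
from h import *
st(); 
E
```

```text
time: 7.45
position: [0.6501, 0.0135, 0.1995]
tool_rot: [-0.214, 2.526, 0.065]
ft_force: [0.1, 1.0, -4.3]
grip_width: 0.563
t 7.45 pos [0.6501 0.0135 0.1995] fan [76.7  0.1  6.8] rot in fan [ 0.001  0.003 -0.001] f [ 0.1  1.  -4.3] fFan [-2.3  1.  -3.7] grip 0.563 q [-0.44 -0.04  0.42  2.06 -0.14  0.52  1.83]
```

```bash
python3 -m handwheel '[[0,0,3,0,0,0,1],[0,0,6,0,0,0,1],[0,0,8,0,0,0,1],[0,0,8,0,0,0,1]]'; python3 - <<'E'
from h import *
st(); s=ctrl.get_image('scene')[:,:,::-1];crop('scene',245,110,335,220,7,'pics/e2.png',s)
E
```

```text
time: 7.95
position: [0.6545, 0.0145, 0.1932]
tool_rot: [-0.214, 2.526, 0.066]
ft_force: [-3.1, 0.9, -3.6]
grip_width: 0.566
t 7.95 pos [0.6545 0.0145 0.1932] fan [76.8  0.3 -1. ] rot in fan [ 0.001  0.003 -0.001] f [-3.1  0.9 -3.6] fFan [-4.4  1.4 -1.3] grip 0.566 q [-0.44 -0.02  0.42  2.06 -0.16  0.5   1.84]
```

View pics/e2.png

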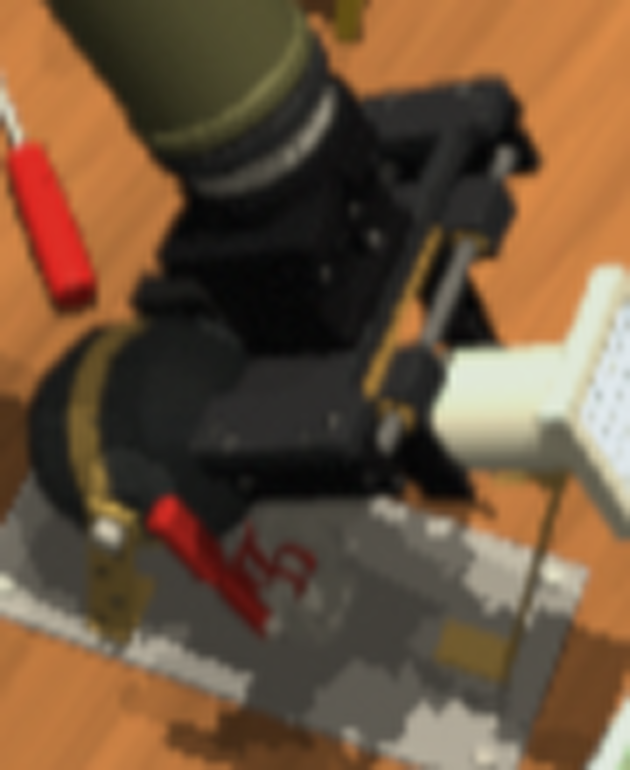

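```bash
python3 -m handwheel '[[1,0,1,0,0,0,1],[1.5,0,3,0,0,0,1],[1.5,0,4,0,0,0,1],[1.5,0,4,0,0,0,1]]'; python3 - <<'E'
from h import *
st()
E
```

```text
time: 8.5
position: [0.6556, 0.0161, 0.1908]
tool_rot: [-0.216, 2.524, 0.069]
ft_force: [-12.8, 2.5, 6.5]
grip_width: 0.567
t 8.5 pos [0.6556 0.0161 0.1908] fan [76.5  1.8 -3.8] rot in fan [-0.002  0.001 -0.002] f [-12.8   2.5   6.5] fFan [-6.3  4.6 12.3] grip 0.567 q [-0.44 -0.02  0.42  2.06 -0.17  0.5   1.85]
```

```bash
python3 -m handwheel '[[1,1,-2,0,0,0,1],[3,1,-2,0,0,0,1],[4,1,-2,0,0,0,1],[4,1,-2,0,0,0,1]]'; python3 - <<'E'
from h import *
st(); s=ctrl.get_image('scene')[:,:,::-1];crop('scene',255,120,345,220,7,'pics/f2.png',s);t=ctrl.get_image('top')[:,:,::-1];crop('top',180,80,270,220,5,'pics/f1.png',t)
E
```

```text
time: 9.0
position: [0.652, 0.0148, 0.1896]
tool_rot: [-0.213, 2.523, 0.066]
ft_force: [1.3, 1.6, -1.2]
grip_width: 0.569
t 9.0 pos [0.652  0.0148 0.1896] fan [72.7  1.1 -2.6] rot in fan [ 0.001  0.    -0.   ] f [ 1.3  1.6 -1.2] fFan [ 0.6  1.4 -1.8] grip 0.569 q [-0.44 -0.02  0.42  2.07 -0.16  0.49  1.84]
```

View pics/f2.png

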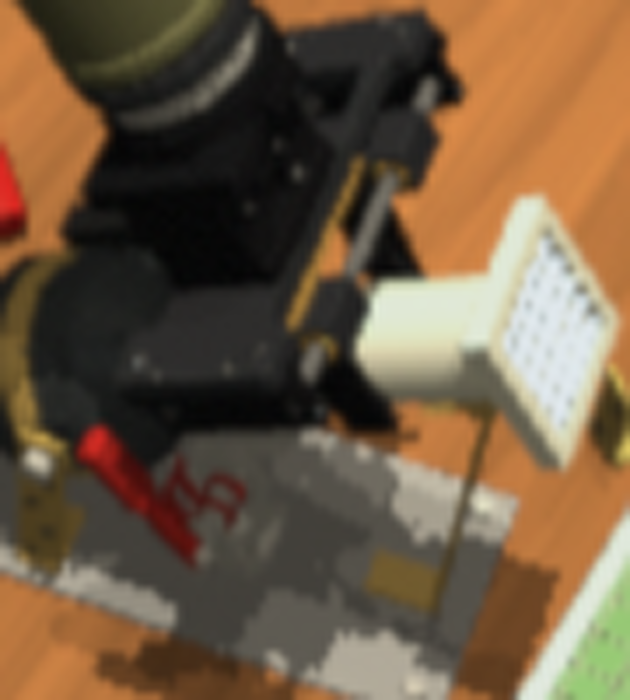

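View pics/f1.png

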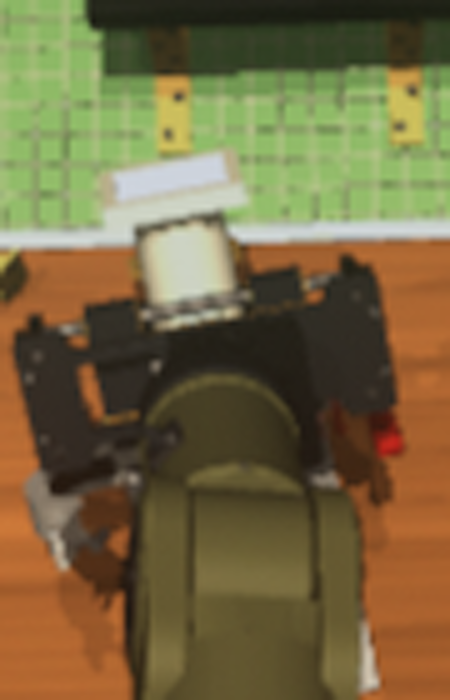

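```bash
python3 -m handwheel '[[1,0,2,0,0,0,1],[2,0,3,0,0,0,1],[2,0,4,0,0,0,1],[2,0,4,0,0,0,1]]'; python3 - <<'E'
from h import *
st()
E
```

```text
time: 9.6
position: [0.6529, 0.0159, 0.1882]
tool_rot: [-0.215, 2.521, 0.069]
ft_force: [-16.9, 2.3, 18.6]
grip_width: 0.569
t 9.6 pos [0.6529 0.0159 0.1882] fan [72.7  2.  -4.3] rot in fan [-0.001 -0.002 -0.001] f [-16.9   2.3  18.6] fFan [-2.7  5.1 24.6] grip 0.569 q [-0.44 -0.02  0.42  2.07 -0.17  0.49  1.85]
```

```bash
sed -i 's/^O=.*/O=np.array([.592,.0035,.150]); PSI=np.radians(9.65); O=O+(R.from_euler("z",PSI)*R.from_euler("y",-np.radians(35))).apply(np.array([-1.5,2,-.2])\/1000)/' h.py; python3 -m handwheel '[[1,1,-2,0,0,0,1],[1,1,-2,0,0,0,0.2],[1,1,-2,0,0,0,-1],[1,1,-2,0,0,0,-1],[1,1,-2,0,0,0,-1],[1,1,-2,0,0,0,-1]]'; python3 - <<'E'
from h import *
st()
E
```

```text
time: 10.35
position: [0.6496, 0.0152, 0.185]
tool_rot: [-0.213, 2.526, 0.066]
ft_force: [0.2, -0.3, 0.9]
grip_width: 0.932
t 10.35 pos [0.6496 0.0152 0.185 ] fan [69.7 -0.1 -4.8] rot in fan [ 0.001  0.003 -0.   ] f [ 0.2 -0.3  0.9] fFan [ 0.6 -0.3  0.7] grip 0.932 q [-0.44 -0.02  0.42  2.08 -0.16  0.48  1.84]
```

```bash
python3 -m handwheel '[[0,0,-12,0,0,0,-1],[0,0,-30,0,0,0,-1],[0,0,-60,0,0,0,-1],[0,0,-90,0,0,0,-1],[0,0,-120,0,0,0,-1],[0,0,-125,0,0,0,-1]]'; python3 - <<'E'
from h import *
st(); s=ctrl.get_image('scene')[:,:,::-1];crop('scene',245,100,345,220,6,'pics/g2.png',s);t=ctrl.get_image('top')[:,:,::-1];crop('top',180,80,270,220,5,'pics/g1.png',t)
F=fanR(PSI)
for x in(154,):
    pts=[np.array([x,y,z]) for y,z in((0,0),(38,38),(-38,38),(-38,-38),(38,-38))]
    print(((proj('scene',O+F.apply(np.array(pts)/1000))-[245,100]+.5)*6).round().tolist(),((proj('top',O+F.apply(np.array(pts)/1000))-[180,80]+.5)*5).round().tolist())
E
```

```text
time: 11.1
position: [0.5796, 0.0033, 0.2914]
tool_rot: [-0.213, 2.52, 0.066]
ft_force: [-0.5, 0.7, 0.5]
grip_width: 1.0
t 11.1 pos [0.5796 0.0033 0.2914] fan [ 7.250e+01 -1.000e-01  1.231e+02] rot in fan [ 0.001 -0.003 -0.   ] f [-0.5  0.7  0.5] fFan [-0.   0.8  0.6] grip 1.0 q [-0.37 -0.29  0.31  2.08  0.02  0.73  1.69]
[[539.0, 405.0], [529.0, 288.0], [478.0, 417.0], [549.0, 522.0], [596.0, 394.0]] [[168.0, 177.0], [99.0, 210.0], [243.0, 183.0], [233.0, 146.0], [97.0, 172.0]]
```

View pics/g2.png

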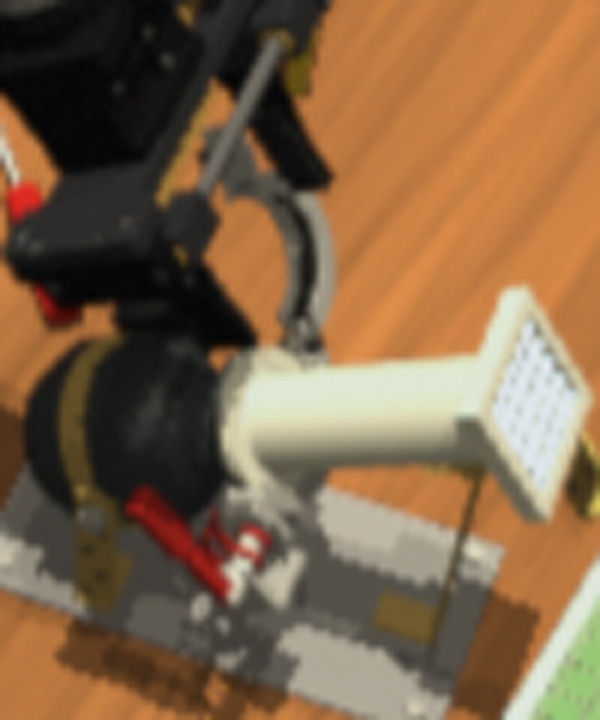

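View pics/g1.png

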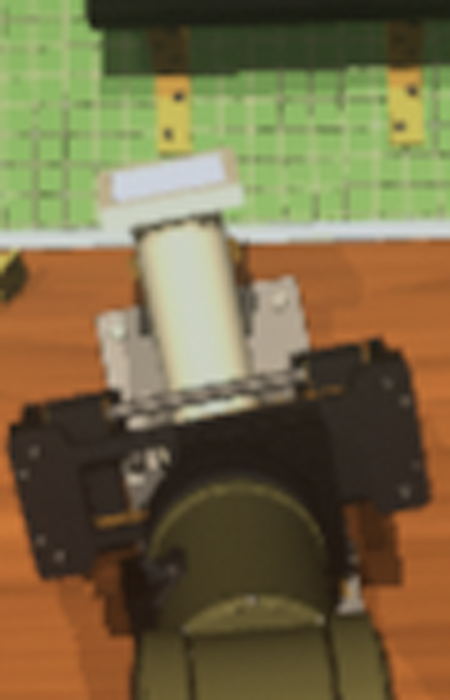

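```bash
cat >> h.py <<'E'
def tip(p,pitch=35,tilt=0,lift=0):
    """p: fingertip centre in fan frame mm; pitch deg of tool from vertical"""
    F=fanR(PSI); Rt=R.from_euler('z',PSI)*R.from_euler('y',-np.radians(pitch))*R.from_euler('x',-tilt)*T0
    P=O+F.apply(np.array(p)/1000.)-Rt.apply([0,0,.014]); return rel(P,Rt)
def stt():
    s=ctrl.get_state(); F=fanR(PSI); Rc=R.from_rotvec(s['tool_rot'])
    t=F.inv().apply(s['position']+Rc.apply([0,0,.014])-O)*1000
    z=Rc.apply([0,0,1]); z=R.from_euler('z',-PSI).apply(z)
    print('t',round(s['time'],2),'tip fan',t.round(1),'pitch',np.degrees(np.arctan2(z[0],-z[2])).round(1),'fFan',F.inv().apply(s['ft_force']).round(1),'grip',round(float(s['grip_width']),2),'q',s['joint_positions'].round(2))
E
python3 - <<'E'
from h import *
stt(); tip([70,135,120],0); tip([-4,130,92],0); tip([40,135,120],15)
E
```

```text
t 11.2 tip fan [ 70.9   0.  107.1] pitch 35.0 fFan [ 0.4 -0.6  0.2] grip 1.0 q [-0.37 -0.29  0.31  2.08  0.02  0.73  1.69]
t 11.2 shift [ -7.2 134.9 -10.5] turn [-0.001  0.61   0.   ] deg 35.0
t 11.2 shift [ 66.8 130.   17.5] turn [-0.001  0.61   0.   ] deg 35.0
t 11.2 shift [ 26.  134.9 -12.2] turn [-0.001  0.349  0.   ] deg 20.0
```

```bash
python3 -m handwheel '[[-1,15,0,0,0.15,0,1],[-2,40,-2,0,0.3,0,1],[-4,70,-5,0,0.45,0,1],[-6,105,-8,0,0.6,0,1],[-7,135,-10,0,0.61,0,1],[-7,135,-10,0,0.61,0,1]]' 30; python3 - <<'E'
from h import *
stt(); tip([-4,130,92],0); 
s=ctrl.get_image('scene')[:,:,::-1];crop('scene',225,70,345,190,5,'pics/h2.png',s);t=ctrl.get_image('top')[:,:,::-1];crop('top',150,100,270,220,5,'pics/h1.png',t)
E
```

```text
time: 11.95
position: [0.5564, 0.1401, 0.2975]
tool_rot: [0.272, -3.125, 0.002]
ft_force: [0.2, -1.7, -0.2]
grip_width: 0.403
t 11.95 tip fan [ 68.  138.6 116.5] pitch -0.3 fFan [-0.2 -1.7 -0.1] grip 0.4 q [-0.48  0.14  0.21  1.56 -0.03  1.46  1.47]
t 11.95 shift [44.7 -8.3 61.6] turn [-0.001 -0.005  0.005] deg 0.4
```

View pics/h2.png

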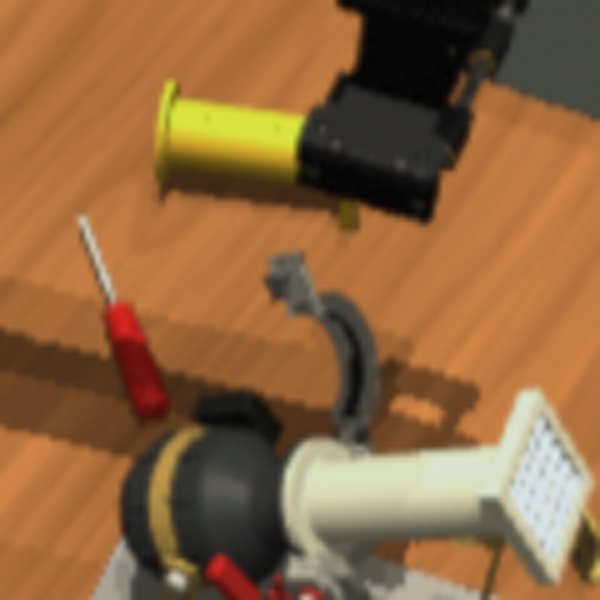

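View pics/h1.png

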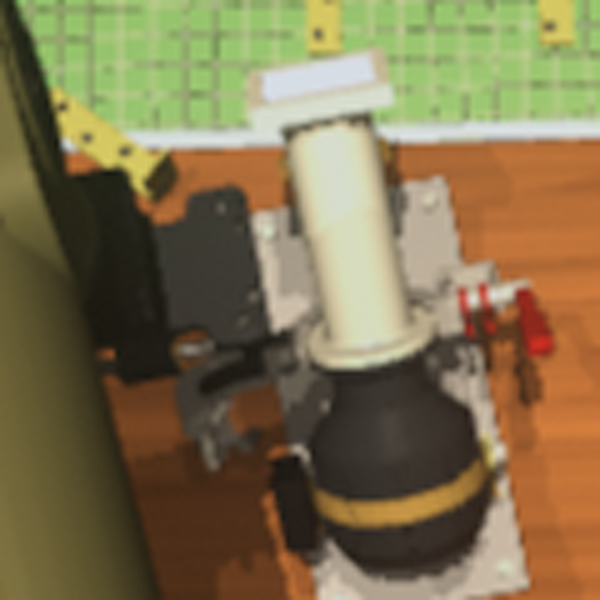

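```bash
python3 - <<'E'
from h import *
F=fanR(PSI)
for a in (1.75,1.8,1.85,1.9,1.95,2.0):
    C=R.from_euler('x',-a)
    p=O+F.apply(C.apply(np.array([[2,-107,8],[2,-123,8],[2,-91,8.]]))+[0,50,0])*1 if 0 else O+F.apply((C.apply(np.array([[2,-107,8],[2,-123,8],[2,-91,8.]]))+[0,50,0])/1000)
    print(a,((proj('scene',p)-[225,70]+.5)*5).round().tolist(),((proj('top',p)-[150,100]+.5)*5).round().tolist(),(C.apply([2,-123,11])+[0,50,0]).round())
im=cv2.imread('pics/h1.png'); cv2.imwrite('pics/h1b.png',cv2.resize(im[300:500,150:350],None,fx=3,fy=3,interpolation=cv2.INTER_CUBIC))
im=cv2.imread('pics/h2.png'); cv2.imwrite('pics/h2b.png',cv2.resize(im[230:450,230:430],None,fx=3,fy=3,interpolation=cv2.INTER_CUBIC)[:600])
E
```

```text
1.75 [[285.0, 288.0], [274.0, 266.0], [297.0, 310.0]] [[237.0, 436.0], [232.0, 449.0], [242.0, 423.0]] [  2.  83. 119.]
1.8 [[290.0, 283.0], [279.0, 260.0], [300.0, 306.0]] [[228.0, 437.0], [221.0, 450.0], [234.0, 424.0]] [  2.  89. 117.]
1.85 [[294.0, 279.0], [284.0, 255.0], [304.0, 303.0]] [[218.0, 437.0], [210.0, 451.0], [226.0, 424.0]] [  2.  94. 115.]
1.9 [[299.0, 276.0], [289.0, 251.0], [308.0, 300.0]] [[209.0, 438.0], [199.0, 451.0], [218.0, 424.0]] [  2. 100. 113.]
1.95 [[304.0, 272.0], [295.0, 247.0], [312.0, 297.0]] [[200.0, 438.0], [188.0, 451.0], [211.0, 424.0]] [  2. 106. 110.]
2.0 [[308.0, 269.0], [300.0, 244.0], [316.0, 295.0]] [[191.0, 437.0], [178.0, 451.0], [203.0, 424.0]] [  2. 111. 107.]
```

View pics/h1b.png

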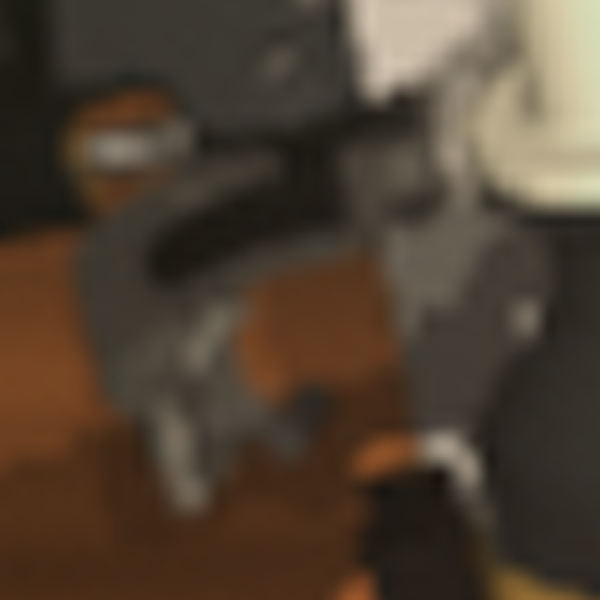

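View pics/h2b.png

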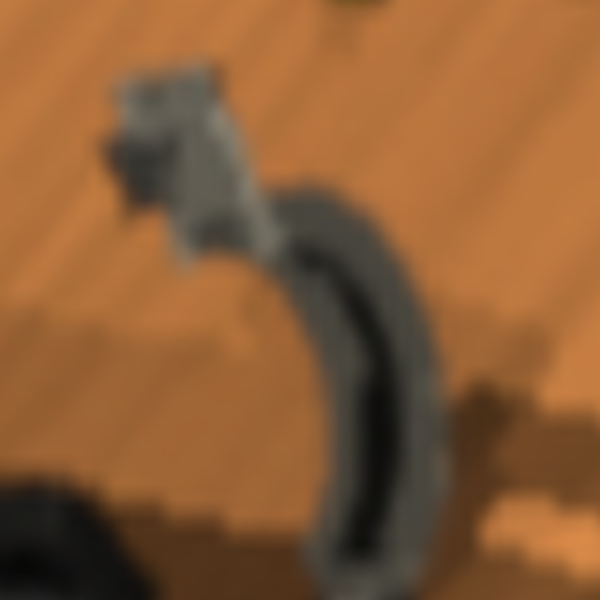

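```bash
python3 -m handwheel '[[20,0,0,0,0,0,1],[45,0,10,0,0,0,1],[45,0,35,0,0,0,1],[45,0,60,0,0,0,1],[45,-1,62,0,0,0,1],[45,-1,62,0,0,0,1]]' 30; python3 - <<'E'
from h import *
stt(); 
s=ctrl.get_image('scene')[:,:,::-1];crop('scene',245,70,345,170,6,'pics/i2.png',s)
for y,z in ((115,92),(95,100),(80,106)): tip([-4,y,z],0)
E
```

```text
time: 12.8
position: [0.5129, 0.127, 0.2389]
tool_rot: [-0.262, 3.131, -0.002]
ft_force: [1.6, -0.4, 0.1]
grip_width: 0.005
t 12.8 tip fan [ -2.5 133.   94.4] pitch -0.0 fFan [ 1.3 -0.7 -0.8] grip 0.01 q [-0.48  0.06  0.2   1.76 -0.01  1.33  1.45]
t 12.85 shift [  0.2 -18.4   3.2] turn [-0.001  0.001 -0.001] deg 0.1
t 12.85 shift [  4.7 -38.4  -3.3] turn [-0.001  0.001 -0.001] deg 0.1
t 12.85 shift [  8.1 -53.4  -8.2] turn [-0.001  0.001 -0.001] deg 0.1
```

View pics/i2.png

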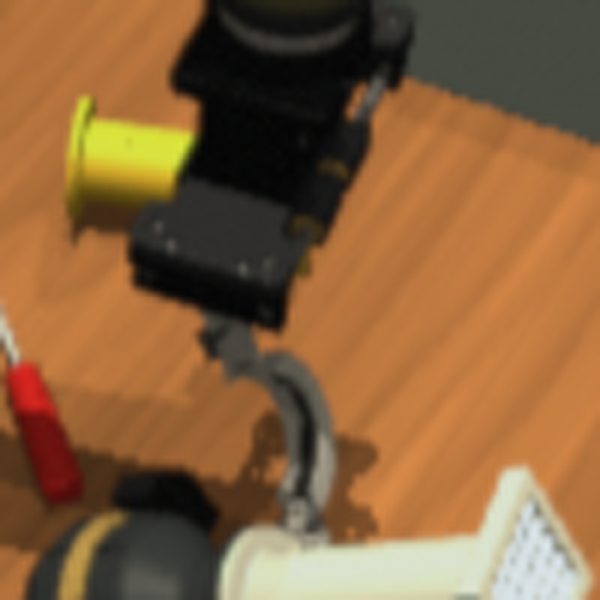

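```bash
cat > path.py <<'E'
from h import *
s=ctrl.get_state(); F=fanR(PSI); Rc=R.from_rotvec(s['tool_rot'])
t=F.inv().apply(s['position']+Rc.apply([0,0,.014])-O)*1000
def target(a):
    C=R.from_euler('x',-a)
    if a>1.5: c=-116
    else: c=-116-6*(1.5-a)/1.5
    p=C.apply([0,c,11])+[0,50,0]
    return np.array([-4,p[1]+15,p[2]-(8 if a>1.5 else 8*max(0,(a-1.2)/.3))])
import sys
for a in map(float,sys.argv[1:]):
    p=target(a); d=Rc.inv().apply(F.apply(p-t)); print(a,p.round(0),d.round(1))
E
python3 path.py 1.9 1.75 1.6 1.45 1.3 1.15 1.0 .85 .7 .55 .4
```

```text
1.9 [ -4. 113.  98.] [  3.7 -20.4  -1.8]
1.75 [ -4.  97. 104.] [  7.1 -36.9  -6.7]
1.6 [ -4.  79. 108.] [  9.1 -54.   -9.5]
1.45 [ -4.  62. 110.] [ 10.4 -71.5 -11.5]
1.3 [ -4.  44. 113.] [ 12.  -89.  -13.8]
1.15 [ -4.  27. 112.] [  11.3 -106.3  -12.8]
1.0 [ -4.  11. 105.] [   7.6 -122.9   -7.5]
0.85 [-4. -5. 96.] [   2.5 -138.4   -0.2]
0.7 [ -4. -19.  85.] [  -3.9 -152.4    8.9]
0.55 [ -4. -31.  72.] [ -11.5 -164.7   19.8]
0.4 [ -4. -42.  57.] [ -20.1 -174.9   32. ]
```

```bash
python3 -m handwheel '[[4,-20,-2,0,0,0,1],[7,-37,-7,0,0,0,1],[9,-54,-10,0,0,0,1],[10,-71,-12,0,0,0,1],[12,-89,-14,0,0,0,1],[11,-106,-13,0,0,0,1],[8,-123,-8,0,0,0,1],[8,-123,-8,0,0,0,1]]'; python3 - <<'E'
from h import *
stt(); 
s=ctrl.get_image('scene')[:,:,::-1];crop('scene',245,70,345,170,6,'pics/j2.png',s)
E
python3 path.py .9 .8 .7 .6 .5 .4 .3 .2 .1 0.04
```

```text
time: 13.85
position: [0.5253, 0.0032, 0.2455]
tool_rot: [0.259, -3.129, 0.004]
ft_force: [-0.6, -0.1, -0.6]
grip_width: 0.005
t 13.85 tip fan [ -5.7   8.9 104.7] pitch -0.1 fFan [-0.8 -0.  -0.2] grip 0.01 q [-0.36  0.05  0.31  1.76 -0.01  1.34  1.69]
0.9 [ -4.   0. 100.] [ -4.2 -10.2   3.5]
0.8 [ -4. -10.  93.] [ -8.1 -20.1   8.9]
0.7 [ -4. -19.  85.] [-12.5 -29.3  15.2]
0.6 [ -4. -27.  77.] [-17.5 -37.7  22.3]
0.5 [ -4. -35.  67.] [-22.9 -45.2  30. ]
0.4 [ -4. -42.  57.] [-28.8 -51.7  38.3]
0.3 [ -4. -47.  46.] [-35.  -57.3  47.2]
0.2 [ -4. -52.  35.] [-41.5 -61.7  56.5]
0.1 [ -4. -55.  23.] [-48.3 -64.9  66.1]
0.04 [ -4. -56.  16.] [-52.5 -66.3  72. ]
```

View pics/j2.png

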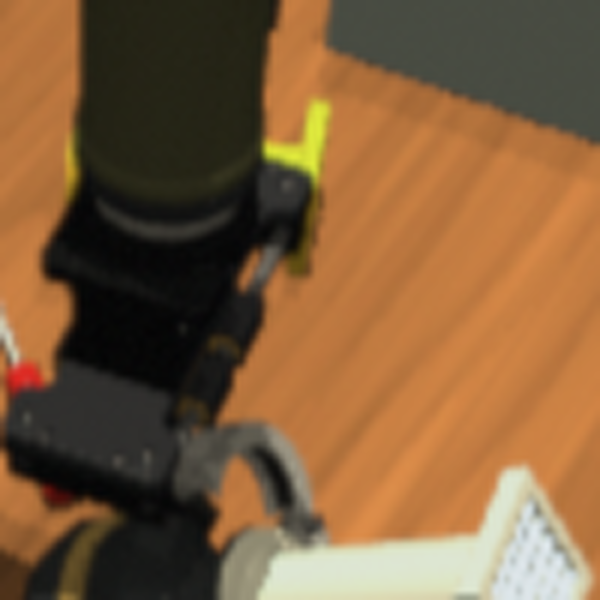

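```bash
python3 -m handwheel '[[-4,-11,3,0,0,0,1],[-8,-21,8,0,0,0,1],[-12,-30,14,0,0,0,1],[-17,-39,21,0,0,0,1],[-22,-47,28,0,0,0,1],[-28,-55,36,0,0,0,1],[-34,-62,45,0,0,0,1],[-39,-67,53,0,0,0,1],[-39,-67,53,0,0,0,1]]'; python3 - <<'E'
from h import *
stt(); 
s=ctrl.get_image('scene')[:,:,::-1];crop('scene',245,90,345,190,6,'pics/k2.png',s)
tip([-4,-62,30],0);tip([-4,-62,20],0);tip([-4,-62,12],0)
E
```

```text
time: 15.02
position: [0.5746, -0.0545, 0.1922]
tool_rot: [0.263, -3.128, 0.002]
ft_force: [0.4, -0.3, 1.0]
grip_width: 0.004
t 15.03 tip fan [ -4.3 -56.3  38.7] pitch -0.2 fFan [ 0.8 -0.3  0.6] grip 0.0 q [-0.27  0.2   0.37  1.71 -0.07  1.25  1.85]
t 15.07 shift [-5.1 -6.1  7.6] turn [-0.001 -0.002 -0.   ] deg 0.1
t 15.07 shift [-10.8  -6.1  15.8] turn [-0.001 -0.002 -0.   ] deg 0.1
t 15.07 shift [-15.4  -6.1  22.3] turn [-0.001 -0.002 -0.   ] deg 0.1
```

View pics/k2.png

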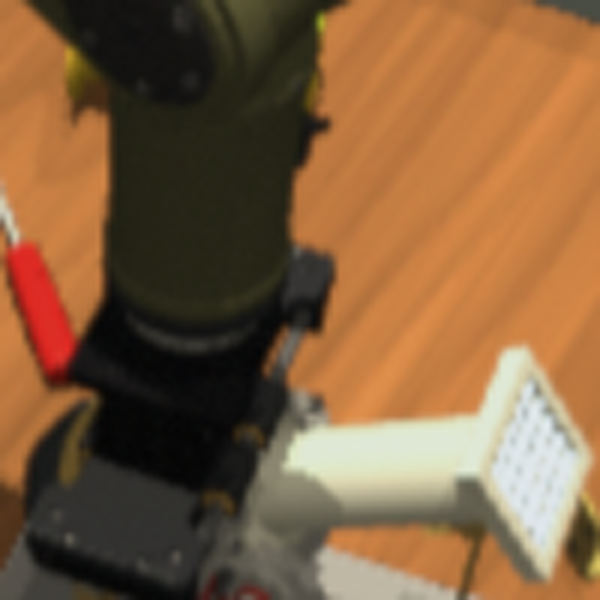

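```bash
python3 -m handwheel '[[-3,-4,4,0,0,0,1],[-6,-6,8,0,0,0,1],[-9,-6,12,0,0,0,1],[-11,-6,16,0,0,0,1],[-13,-6,19,0,0,0,1],[-13,-6,19,0,0,0,1]]'; python3 - <<'E'
from h import *
stt()
E
```

```text
time: 15.82
position: [0.5887, -0.0582, 0.1751]
tool_rot: [0.264, -3.129, 0.002]
ft_force: [-2.6, -0.2, 5.1]
grip_width: 0.005
t 15.82 tip fan [ -3.3 -62.3  17.1] pitch -0.1 fFan [0.8 0.2 5.6] grip 0.01 q [-0.26  0.24  0.37  1.7  -0.09  1.22  1.86]
```

Contact begins (5.6 N). Press on along −fan z.

```bash
python3 -m handwheel '[[-1,0,2,0,0,0,1],[-2,0,3.5,0,0,0,1],[-2.5,0,4.5,0,0,0,1],[-2.5,0,4.5,0,0,0,1]]'; python3 - <<'E'
from h import *
stt()
E
```

```text
time: 16.32
position: [0.5894, -0.0582, 0.1741]
tool_rot: [0.263, -3.127, -0.0]
ft_force: [-14.4, -0.8, 25.2]
grip_width: 0.006
t 16.32 tip fan [ -3.3 -62.4  15.9] pitch -0.2 fFan [ 2.7  1.7 28.8] grip 0.01 q [-0.26  0.24  0.37  1.69 -0.09  1.23  1.87]
```

```bash
python3 -m handwheel '[[2,0,-4,0,0,0,1],[10,2,-15,0,0,0,1],[30,2,-45,0,0,0,1],[40,2,-60,0,0,0,1],[70,2,-60,0,0,0,1],[70,2,-60,0,0,0,1]]'; python3 - <<'E'
from h import *
stt()
s=ctrl.get_image('scene')[:,:,::-1];crop('scene',245,110,335,220,7,'pics/l2.png',s);t=ctrl.get_image('top')[:,:,::-1];crop('top',180,100,280,220,5,'pics/l1.png',t)
E
```

```text
time: 17.08
position: [0.5205, -0.0675, 0.2301]
tool_rot: [0.263, -3.13, 0.001]
ft_force: [0.4, -0.2, 0.2]
grip_width: 0.005
t 17.07 tip fan [-28.1 -60.  101.6] pitch -0.0 fFan [ 0.4 -0.2  0. ] grip 0.0 q [-0.28  0.05  0.37  1.78 -0.02  1.31  1.84]
```

View pics/l2.png

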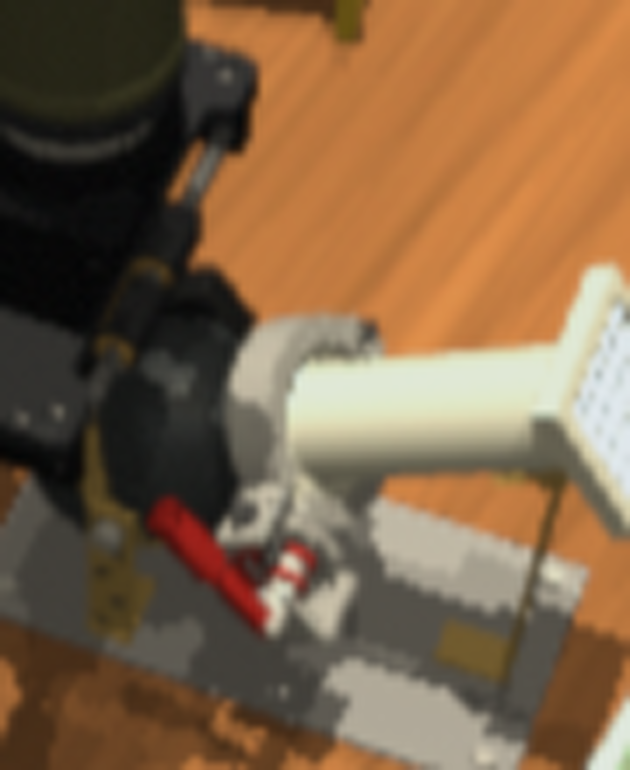

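View pics/l1.png

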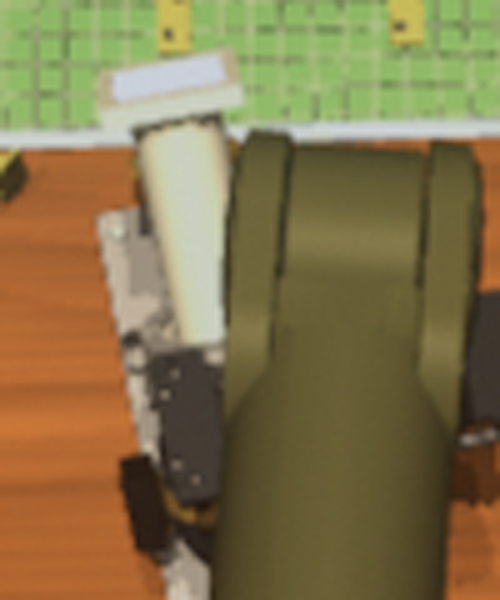

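```bash
python3 - <<'E'
from h import *
F=fanR(PSI)
for lv in (0,.08,.15):
  L=R.from_euler('y',-np.radians(10)+lv); p=L.apply([[0,0,80],[0,0,0]])+[2,-90,-24]
  print(lv,p[0].round(1),((proj('scene',O+F.apply(p/1000))-[245,110]+.5)*7).round())
tip([-50,-92,85],0); tip([-50,-92,38],0); tip([-32,-92,38],0)
E
```

```text
0 [-11.9 -90.   54.8] [[145. 511.]
 [269. 625.]]
0.08 [ -5.6 -90.   55.6] [[156. 509.]
 [269. 625.]]
0.15 [  0. -90.  56.] [[166. 508.]
 [269. 625.]]
t 17.18 shift [ 10.1 -32.4  26. ] turn [-0.001 -0.     0.   ] deg 0.0
t 17.18 shift [-16.9 -32.4  64.5] turn [-0.001 -0.     0.   ] deg 0.0
t 17.18 shift [-31.6 -32.4  54.2] turn [-0.001 -0.     0.   ] deg 0.0
```

```bash
python3 -m handwheel '[[10,-16,0,0,0,0,1],[16,-33,5,0,0,0,1],[10,-33,26,0,0,0,1],[-4,-33,46,0,0,0,1],[-17,-33,64,0,0,0,1],[-17,-33,64,0,0,0,1]]'; cat > lev.py <<'E'
from h import *
import sys
F=fanR(PSI); s=ctrl.get_state(); Rc=R.from_rotvec(s['tool_rot'])
def go(th,r=65,y=-93,pitch=None,over=0):
    if pitch is None: pitch=np.interp(th,[0,.5,1,1.4],[5,15,27,35])
    c=np.array([2,y,-24])+r*np.array([np.sin(th),0,np.cos(th)])+(6-over)*np.array([-np.cos(th),0,np.sin(th)])
    Rt=R.from_euler('z',PSI)*R.from_euler('y',-np.radians(pitch))*T0
    P=O+F.apply(c/1000)-Rt.apply([-.0095,0,.014])
    d=Rc.inv().apply(P-s['position'])*1000; w=(Rc.inv()*Rt).as_rotvec()
    print(th,round(float(pitch),1),d.round(1),w.round(3))
E
python3 - <<'E'
from h import *
stt()
s=ctrl.get_image('scene')[:,:,::-1];crop('scene',225,110,325,220,7,'pics/m2.png',s)
from lev import go
for th in (-.2,0,.15,.3,.45,.6,.75,.9,1.05,1.2,1.35,1.5,1.57): go(th)
E
```

```text
time: 17.92
position: [0.5432, -0.098, 0.1639]
tool_rot: [0.262, -3.126, 0.002]
ft_force: [-0.7, 0.2, 0.8]
grip_width: 0.007
t 17.93 tip fan [-52.  -93.9  37.6] pitch -0.3 fFan [-0.1  0.3  1. ] grip 0.01 q [-0.24  0.17  0.4   1.8  -0.07  1.19  1.93]
-0.2 5.0 [-17.3   1.1 -19. ] [-0.001 -0.091 -0.001]
0 5.0 [-26.3   1.1 -28.4] [-0.001 -0.091 -0.001]
0.15 8.0 [-33.5   1.1 -33.6] [-0.002 -0.143 -0.001]
0.3 11.0 [-41.6   1.1 -37.5] [-0.002 -0.195 -0.001]
0.45 14.0 [-50.2   1.1 -40.1] [-0.002 -0.248 -0.001]
0.6 17.4 [-59.2   1.1 -41.1] [-0.002 -0.307 -0.001]
0.75 21.0 [-68.3   1.1 -40.5] [-0.002 -0.37  -0.001]
0.9 24.6 [-77.5   1.1 -38.5] [-0.002 -0.433 -0.001]
1.05 28.0 [-86.4   1.1 -35. ] [-0.002 -0.492 -0.001]
1.2 31.0 [-95.    1.1 -30.2] [-0.002 -0.545 -0.001]
1.35 34.0 [-102.9    1.2  -24.1] [-0.002 -0.597 -0.001]
1.5 35.0 [-110.1    1.2  -17.4] [-0.002 -0.614 -0.001]
1.57 35.0 [-113.2    1.2  -14.1] [-0.002 -0.614 -0.001]
```

View pics/m2.png

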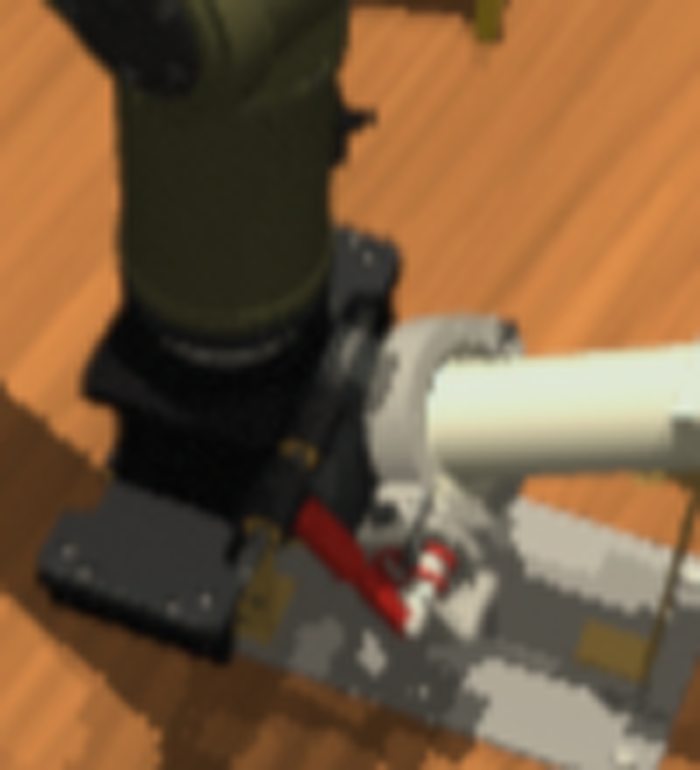

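```bash
python3 -m handwheel '[[-9,1,-10,0,-0.05,0,1],[-17,1,-19,0,-0.09,0,1],[-26,1,-28,0,-0.09,0,1],[-33,1,-33,0,-0.14,0,1],[-41,1,-37,0,-0.195,0,1],[-50,1,-40,0,-0.25,0,1],[-59,1,-41,0,-0.31,0,1],[-68,1,-40,0,-0.37,0,1],[-68,1,-40,0,-0.37,0,1]]'; python3 - <<'E'
from h import *
stt()
s=ctrl.get_image('scene')[:,:,::-1];crop('scene',225,110,325,220,7,'pics/n2.png',s)
from lev import go
for th in (.75,.9,1.05,1.2,1.35,1.5,1.57): go(th)
go(1.57,over=3);go(1.57,over=8)
E
```

```text
time: 19.1
position: [0.611, -0.0844, 0.2065]
tool_rot: [-0.233, 2.763, 0.043]
ft_force: [-1.4, -0.1, 0.7]
grip_width: 0.004
t 19.1 tip fan [ 33.8 -91.9  30.6] pitch 21.2 fFan [-0.7  0.2  1.3] grip 0.0 q [-0.23  0.02  0.4   1.91 -0.17  0.87  1.99]
0.75 21.0 [ 1.2 -1.2  1. ] [-0.001  0.003  0.001]
0.9 24.6 [-6.6 -1.2  6.2] [-0.001 -0.06   0.001]
1.05 28.0 [-13.6  -1.2  12.7] [-0.001 -0.119  0.001]
1.2 31.0 [-19.8  -1.1  20.3] [-0.001 -0.172  0.001]
1.35 34.0 [-25.   -1.1  28.8] [-0.001 -0.224  0.001]
1.5 35.0 [-29.3  -1.1  37.7] [-0.001 -0.242  0.001]
1.57 35.0 [-30.9  -1.1  42. ] [-0.001 -0.242  0.001]
1.57 35.0 [-31.7  -1.1  44.9] [-0.001 -0.242  0.001]
1.57 35.0 [-32.9  -1.1  49.7] [-0.001 -0.242  0.001]
```

View pics/n2.png

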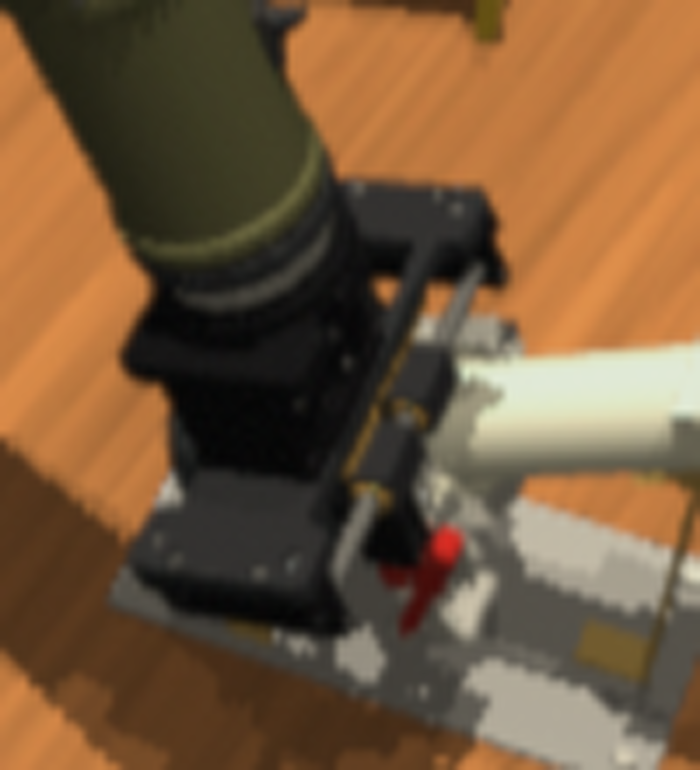

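```bash
python3 -m handwheel '[[-6,-1,6,0,-0.06,0,1],[-13,-1,12,0,-0.12,0,1],[-19,-1,20,0,-0.17,0,1],[-25,-1,29,0,-0.22,0,1],[-29,-1,37,0,-0.24,0,1],[-31,-1,42,0,-0.242,0,1],[-31,-1,42,0,-0.242,0,1]]'; python3 - <<'E'
from h import *
stt()
s=ctrl.get_image('scene')[:,:,::-1];crop('scene',245,110,345,220,7,'pics/o2.png',s)
from lev import go
go(1.57);go(1.57,over=3);go(1.57,over=8)
E
```

```text
time: 20.02
position: [0.6544, -0.078, 0.1788]
tool_rot: [-0.214, 2.524, 0.068]
ft_force: [-10.2, -0.1, 8.1]
grip_width: 0.007
t 20.02 tip fan [ 57.2 -92.8 -17.7] pitch 34.9 fFan [-3.7  1.6 12.4] grip 0.01 q [-0.22  0.03  0.41  2.05 -0.43  0.53  2.25]
1.57 35.0 [-0.3 -0.2  0.3] [ 0.001 -0.001  0.001]
1.57 35.0 [-0.3 -0.2  3.3] [ 0.001 -0.001  0.001]
1.57 35.0 [-0.3 -0.2  8.3] [ 0.001 -0.001  0.001]
```

View pics/o2.png

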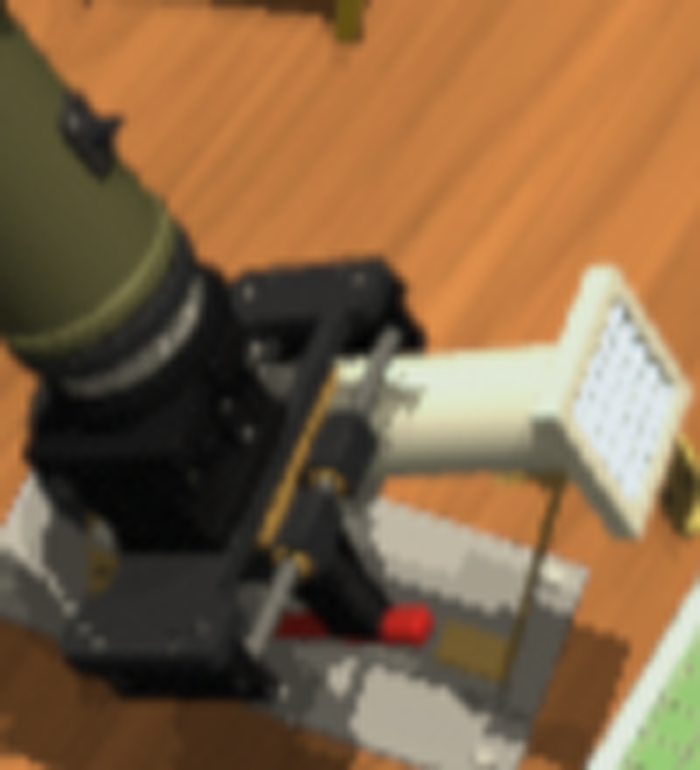

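Lever nearly down, 12 N. Push on past to find the stop.

```bash
python3 -m handwheel '[[-2,0,2,0,0,0,1],[-3,0,3.5,0,0,0,1],[-3,0,3.5,0,0,0,1]]'; python3 - <<'E'
from h import *
stt()
E
```

```text
time: 20.45
position: [0.6555, -0.0779, 0.1778]
tool_rot: [-0.214, 2.529, 0.072]
ft_force: [-39.0, -1.3, 29.0]
grip_width: 0.007
t 20.45 tip fan [ 57.5 -92.8 -19.1] pitch 34.7 fFan [-15.    5.2  46. ] grip 0.01 q [-0.21  0.03  0.41  2.04 -0.44  0.54  2.25]
```

```bash
python3 -m handwheel '[[1,0,-6,0,0,0,1],[1,0,-20,0,0,0,1],[-5,-10,-50,0,0,0,1],[-10,-40,-80,0,0,0,1],[-10,-90,-85,0,0.1,0,1],[-10,-140,-85,0,0.25,0,1],[-10,-180,-85,0,0.4,0,1],[-10,-220,-85,0,0.5,0,1],[-10,-220,-85,0,0.5,0,1]]'; python3 - <<'E'
from h import *
stt()
s=ctrl.get_image('scene')[:,:,::-1];t=ctrl.get_image('top')[:,:,::-1]
cv2.imwrite('pics/z_s.png',s);cv2.imwrite('pics/z_t.png',t)
crop('scene',245,110,345,220,7,'pics/p2.png',s);crop('top',180,100,280,220,6,'pics/p1.png',t)
F=fanR(PSI)
for lv in (1.6,1.745):
  L=R.from_euler('y',-np.radians(10)+lv); p=L.apply([[0,0,80],[0,0,0]])+[2,-90,-24]
  print(lv,((proj('scene',O+F.apply(p/1000))-[245,110]+.5)*7).round(),((proj('top',O+F.apply(p/1000))-[180,100]+.5)*6).round())
E
```

```text
time: 21.58
position: [0.6569, -0.3034, 0.2494]
tool_rot: [-0.253, 3.026, 0.008]
ft_force: [-0.3, 0.2, -1.1]
grip_width: 0.006
t 21.57 tip fan [  62.1 -315.5   62.2] pitch 6.0 fFan [-0.9  0.2 -0.7] grip 0.01 q [ 0.    0.45  0.6   1.33 -0.32  1.35  2.34]
1.6 [[413. 608.]
 [269. 625.]] [[422. 201.]
 [445. 350.]]
1.745 [[429. 625.]
 [269. 625.]] [[419. 192.]
 [445. 350.]]
```

View pics/p2.png

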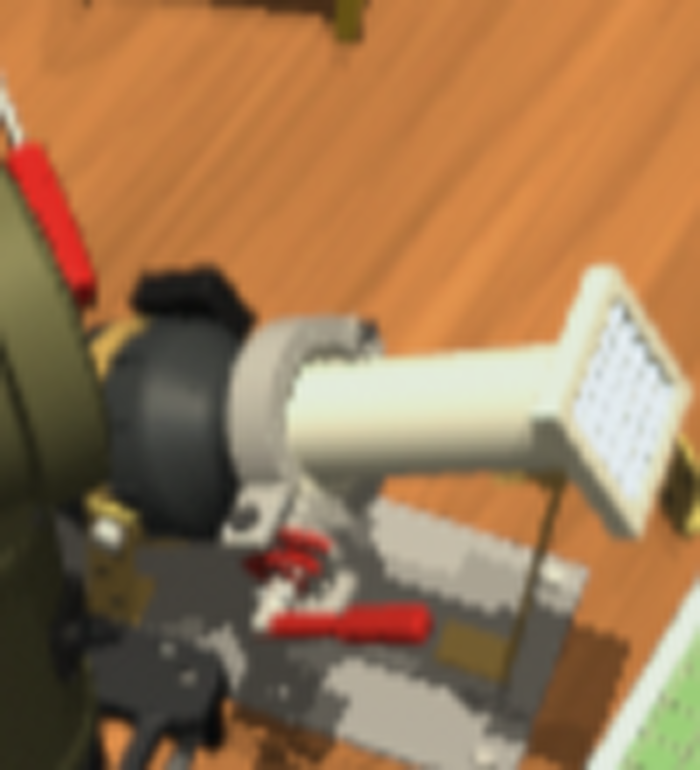

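View pics/p1.png

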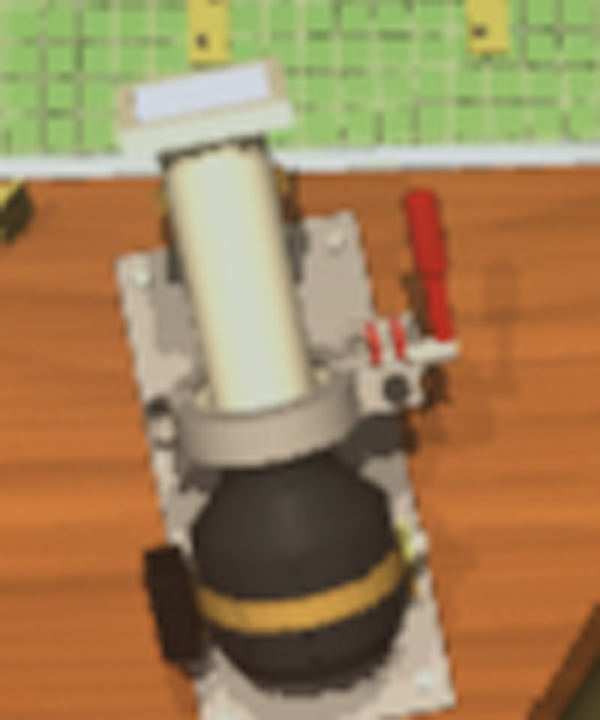

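View pics/z_s.png

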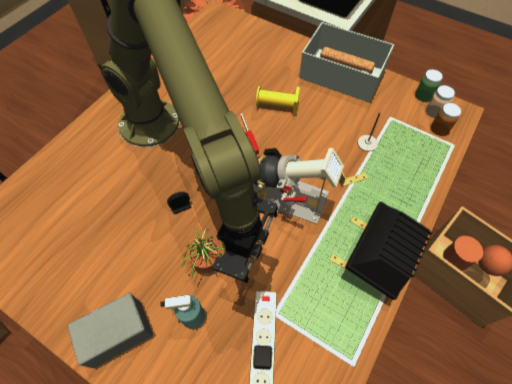

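```bash
python3 -m handwheel '[[0,0,0,0,0,0,1],[0,0,0,0,0,0,1],[0,0,0,0,0,0,1],[0,0,0,0,0,0,1]]'; python3 - <<'E'
from h import *
s=ctrl.get_image('scene')[:,:,::-1]; a=cv2.imread('pics/z_s.png')
print(np.abs(s[110:220,300:345].astype(int)-a[110:220,300:345]).max(), np.abs(s[150:215,275:320].astype(int)-a[150:215,275:320]).max())
ctrl.close_job()
E
```

```text
time: 22.18
position: [0.6558, -0.3006, 0.2528]
tool_rot: [-0.255, 3.019, 0.013]
ft_force: [0.6, -0.3, 0.3]
grip_width: 0.006
2 72
the job is handed in; nothing more can be done
```

The grille is back on the fan: I seated its flange in the lower clamp half with the tube in the yoke. I then swung the upper half shut, pressing it at the lug with about 29 N. After that I pushed the red lever over to its stop, backed the arm off, and handed the job in at about 22 s.

**Last checks:**
- **Lever:** its end lay within about a pixel of where the fully-over position (1.745 rad) should appear, in both cameras.
- **Clamp and grille:** both views showed the clamp ring closed over the flanges and the grille flush and undisturbed. I judged the last clamp closure by eye and did not measure it.
- **Other objects:** the bystanders stood where they started in the scene view, and the wrist force was near zero with the gripper clear of everything.

**Checks that disagreed or failed:**
- **Seating position:** by contact, the fan sat about 2 mm from my camera estimate. I corrected for this before the clamp and lever moves.
- **Final stillness check:** the crop with the grille's louvre end and yoke did not change. The crop around the clamp and lever changed locally by up to 72 grey levels. I put that down to the arm and its shadow, since the arm settled 4–5 mm over that time, but I did not confirm it.
- **Force at the lever's stop:** the wrist force briefly reached about 49 N there, through the fingertips. That is under the 120 N wrist limit but above the 40 N limit for the arm and gripper body. I assumed that limit does not cover the fingers.
- **Joint range:** joint 2 came to −0.29 rad during the retreat after release, close to its −0.30 limit.

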